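# Unlock the small drawer safe with its key and put the key back

## Robot

A 6-joint arm with a two-finger parallel gripper is mounted at the origin on a cart in front of the work surface, level with it; the furniture and walls round the work are solid. World frame = base frame: x ahead of the robot, y to its left, z up, the work surface at z = 0. Lengths are in mm, angles in rad, forces in N, time in s.
With the tool pointing down it reaches from about 400 to 925 mm from the base axis. Payload 12.5 kg.
Tool frame: the origin (TCP) lies at the very end of the fingers, on their centre line; the grasp point (between the pads) lies 19 mm behind it; z points along the fingers, y is the line along which they close (so a half turn about z gives the same grasp; the last joint's range is limited). The gripper opens to 95 mm and grips with 3 to 60 N. Pads are 20 mm wide; open, the fingers measure 119 mm over their backs; the gripper's body (75 mm by 180 mm) begins 59 mm behind the grasp point.
Start: joints at [1.24, 0.491, 1.559, -0, 1.092, -0.106], TCP at [139.301, 609.296, 214.661] pointing down, gripper open.
Joint ranges: [-3.1, 3.1], [-0.84, 2.19], [0.05, 2.79], [-1.13, 4.28], [0.06, 2.93], [-2.69, 2.69]. Speed limits (rad/s): [2.22, 2.22, 2.79, 3.14, 3.14, 3.14].

## Interface

Orientations are given as [roll, pitch, yaw] about the fixed x, y, z axes, in that order (R = Rz(yaw) Ry(pitch) Rx(roll)).
In Python, from cell import * gives the robot as it stands.
- The arm moves only by the tool step_arm, never from a script. Its argument "plan" is a list of rows, each an object of numbers: "x", "y", "z": the shift along the tool's x, y, z in units of 25 mm (1.0 is 25 mm); "rx", "ry", "rz": the turn, a rotation vector about the tool's x, y, z in units of 0.1 rad (1.0 is 0.1 rad). In form: [{"x": .., "y": .., "z": .., "rx": .., "ry": .., "rz": ..}, ...]. A call has exactly 10 rows; each row shifts and turns the commanded pose from where the row before left it, along the tool's axes as they then stand; what a row does not reach is not made up. A row lasts 1/12 s, in which the tool goes at most 41.7 mm and 7.16 degrees, less where a joint would pass 70% of its speed; a pose out of reach is approached as far as the arm can. A call with a number of a shift or a turn outside -1 to 1 is refused whole. A call with a gripper value outside its range is refused whole. "jaw" is the closure, from -1 (fully open) to 1 (shut), so that 0 is half open, set as the call begins (left out, the last holds). The fingers move at their own pace and stop on an object; the grip force is fixed at half the most. Time passes only in rows, so rows that do not move let the fingers close, or fill a call up. It gives the time, the measured TCP pose, the force, the opening and the grip force at its end, in the units of the state.
- state(): the state, without advancing time (a new reading comes with each control period).
- read_camera(name): name is "side" or "top"; returns a dict with "image" (400x640x3 uint8, red, green, blue), "depth" (400x640 float32, mm along the optical axis (not along the pixel's ray), 0 where there is no reading), "vfov" (degrees; the focal length in pixels is half the picture's height over the tangent of half this angle, whatever the lens; pixels are square), "cx", "cy" (the principal point, pixels), "R" (3x3) and "t" (3): a world point X has camera coordinates R X + t. Camera axes: x right, y down, z forward; pixel columns grow to the right and rows downward; lengths in mm; the calibration is good to about 2 mm. A picture is of the moment at which its call begins.
- job_done(): hands the job in; it is judged then, once.
The state is a dict: "t": time; "joints": joint angles; "qvel": joint speeds; "tau": joint torques, N m; "eef_pos": TCP position; "tcp_rot": TCP orientation; "ft_force": force on the tool from outside, world axes, zero at the start; "moment": the same for the moment, N m; "opening": opening from 0.0 (shut) to 1.0 (fully open); "grip_force": force on a finger pad.
Only numpy, scipy, OpenCV 4.12 (cv2) and the standard library are available. Lean on these libraries where they do the work, as an engineer would, in place of code of your own. Each camera call takes 0.05 s, during which the arm holds its last target. There are 200 camera calls.

## Task

Open the small grey drawer safe: take the key with the rectangular head from the wooden key block, push it fully home in the keyhole on the safe's deck, feeling for the hole with the key since the lock may sit a little to the left or right, and turn it clockwise to its stop so that the lid springs ajar. Then turn the key back home, draw it out and stand it again in the slot it came from. Never force the key, and leave the other key and the two dropper bottles as they stand.

Things in the scene. Friction and masses are not known exactly. Their poses are not given: they have to be found in the camera images.
- safe: Small top-opening drawer safe of grey sheet steel, fixed to the desk, 160 (x) x 150 (y) x 80 mm high. Origin: centre of its underside; x axis from its front (robot's side) to its back, y to its left, z up. The front 70 mm of its top is a fixed deck that carries the lock; behind it lies the lid, hinged at the back edge and held down until the lock is turned.
- keyhole (a point): Nominal keyhole centre at the lock plate's top face, 83 mm above the desk, 48 mm in front of the safe's centre. The true keyhole is not measured: the plate's slotted screw holes let it sit up to 5 mm from here to either side along the safe's y axis (not along x). It stays put while you work. Its shape: round hole 8.6 mm, with a slot 22.6 mm long (along the safe's x) and 5.6 mm wide through it.
- lock_plate_mid (a point): Nominal middle of the underside of the steel lock plate (40 mm along the safe's x, 72 mm along y, 3 mm thick, on the deck), 3 mm below keyhole. Away from the keyhole a key meets bare plate. Below the plate is the lock's plug with a 6.2 mm wide slot for the key's wings.
- lock (a joint): Turn of the lock's plug (rad): 0 = home, in line with the keyhole; grows clockwise seen from above to a solid stop at 1.2. Friction 0.06 N m, no spring, stays where left. The key has about 0.12 rad of play in the plug either way, so it turns that much farther than the plug, to the stop and coming home. The lid is released from about 0.9 rad. At the stop, 0.6 N m makes 60 N on the key.
- lid (a joint): Lid opening (rad): 0 shut; once the lock releases it, a spring lifts it to 0.30 and keeps it there; its front edge then stands about 27 mm above the deck, 38 mm behind the keyhole.
- key_center (a point): Centre of the head of the safe's key. The key stands upright, tip down, in one of the two slots of the key block; z axis up along its shaft. Black rectangular head 28 mm wide (key's x) x 9 mm thick (y) x 28 mm high; grip it across the 9 mm. Below it a steel shaft, collar and two flat wings. The key is the same turned by half a turn. Mass 35 g. Forcing it means over 60 N of contact force between key and safe.
- key_collar (a point): Centre of the underside of the key's collar (15 mm diameter, 3 mm thick), 29 mm below key_center. In the block the collar lies on the block's top. Fully home in the lock it lies on the lock plate; only then are the wings clear below the plate (by 1 mm) so that the key turns, and it comes out only when turned back into line with the keyhole's slot.
- key_tip (a point): Lower end of the safe's key, 45 mm below key_center. The shaft is 7 mm in diameter, its end bevelled by 1 mm. The wings are 21 mm across along the key's x axis and 4 mm thick, from 3 to 12 mm above the tip (33 to 42 mm below key_center).
- key_block: Wooden key block, fixed to the desk, 50 (x) x 110 (y) x 34 mm high, origin at the centre of its underside. In its top two slots, 22 mm deep, centred 28 mm to either side of the middle along its y axis: 24 mm long along y, 10 mm wide along x, with small bevels. A key stands in each, collar on the block's top, the width of its head along the block's y axis.
- round_key_center (a point): Centre of the head of the other key (smaller round black head, 20 mm in diameter and 8 mm thick; same shaft and collar), which stands in the other slot of the key block. Leave it alone.
- bottle_a_center (a point): Amber dropper bottle, 32 mm in diameter and 99 mm high, standing by the right rear of the safe; this point is 50 mm above the desk on its axis. Leave it alone.
- bottle_b_center (a point): Dark violet dropper bottle, 32 mm in diameter and 99 mm high, standing by the right rear of the safe; this point is 50 mm above the desk on its axis. Leave it alone.

How it is judged:
By the outcome, as a careful person would: the job done as asked, in the order asked, and still so for the second after the job is handed in, with the robot touching nothing.
It also fails if it takes over 69 s, if anything falls off the work surface, if the arm or the gripper's body presses on something with over 40 N, if the wrist force passes 120 N, or if a joint passes its speed limit or range.

## Working session

There is one attempt and no reset: what is moved stays moved. The work goes in short steps, Python scripts to look and compute and a tool call to move; the robot and the scene stay as the last step left them, time stands still between calls to the robot, and variables do not carry over. Pictures are saved under pics/ and viewed, at most 10 in all, crops included, and the job is handed in when it is done.

Besides the shell and the picture viewer there is one more tool, called as name(argument=value, ...) on one line, values as JSON. step_arm: Moves the arm, as the interface text tells. Shifts and turns lie within -1 to 1; 1 stands for 25 mm of shift or 0.1 rad of turn. Its arguments: {"type":"object","properties":{"plan":{"type":"array","items":{"type":"object","properties":{"x":{"type":"number"},"y":{"type":"number"},"z":{"type":"number"},"rx":{"type":"number"},"ry":{"type":"number"},"rz":{"type":"number"}}}},"jaw":{"type":"number"}},"required":["plan"]}

```bash
ls; mkdir -p pics
cat > h.py <<'E'
from cell import *
import numpy as np, cv2
def cam(n):
    c=read_camera(n); c['f']=200/np.tan(np.radians(c['vfov']/2)); return c
def ray(c,u,v,z):
    d=c['R'].T@np.array([(u-c['cx'])/c['f'],(v-c['cy'])/c['f'],1]); o=-c['R'].T@c['t']
    return o+d*(z-o[2])/d[2]
def cloud(c):
    v,u=np.mgrid[0:400,0:640]; d=c['depth']
    P=np.stack([(u-c['cx'])/c['f']*d,(v-c['cy'])/c['f']*d,d],-1)-c['t']
    W=P@c['R']; W[d==0]=np.nan; return W
def save(n,im): cv2.imwrite('pics/'+n,im[...,::-1])
E
python3 - <<'E'
from h import *
for n in('top','side'):
    c=cam(n); save(n+'1.png',c['image']); print(n,c['vfov'],c['cx'],c['cy'],-c['R'].T@c['t'],c['R'][2])
    np.savez(n+'.npz',**c)
s=state();print(s['eef_pos'],s['tcp_rot'],s['ft_force'],s['opening'],s['t'])
E
```

```text
pics
top 52.069049184660045 321.83642674047604 196.4562087469819 [ 424.93714177 -299.99168015  921.88804333] [ 0.14941572 -0.01549172 -0.9886531 ]
side 50.23378900781823 316.5170932943438 200.30575766605475 [215.2848495  213.61813675 646.14527761] [ 0.40659298 -0.61617547 -0.67454425]
[139.22246931 609.08376102 214.10290375] [-3.14059548e+00 -1.14991829e-04  2.91678079e+00] [-0.78980468 -0.92162941  1.35558226] 0.9995694617506494 0.1
```

View pics/top1.png

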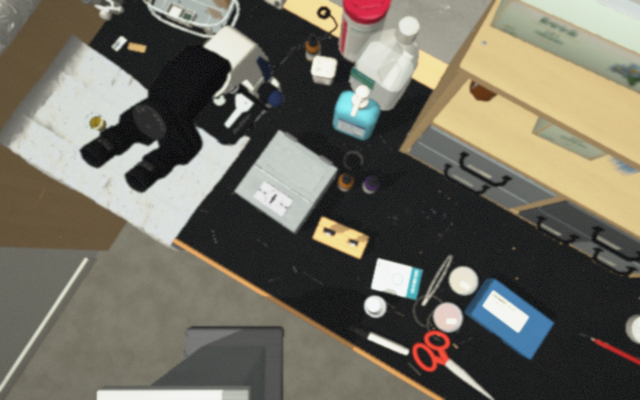

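View pics/side1.png

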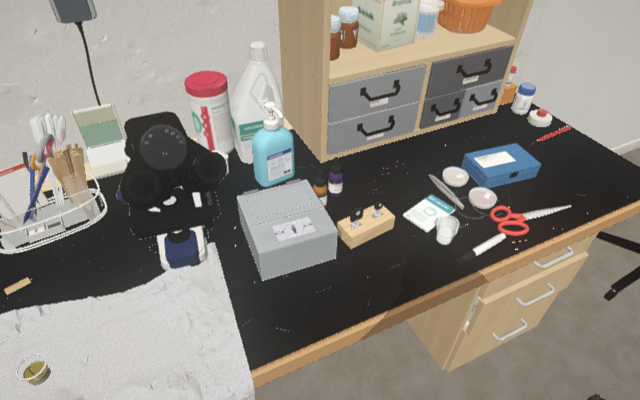

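The top view has the safe near (285,182), the block near (341,237) and the bottles at (346,182) and (371,184). In the side view the safe is near (287,225) and the block near (366,225). I'll zoom in on both.

Run:
```python
from h import *
a={n:dict(np.load(n+'.npz')) for n in('top','side')}
t=a['top']['image'][125:275,220:400]; s=a['side']['image'][150:290,225:410]
z=lambda i:cv2.resize(i,None,fx=4.2,fy=4.2,interpolation=cv2.INTER_CUBIC)
save('ct.png',z(t)); save('cs.png',z(s))
```

```text
(no output)
```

View pics/cs.png

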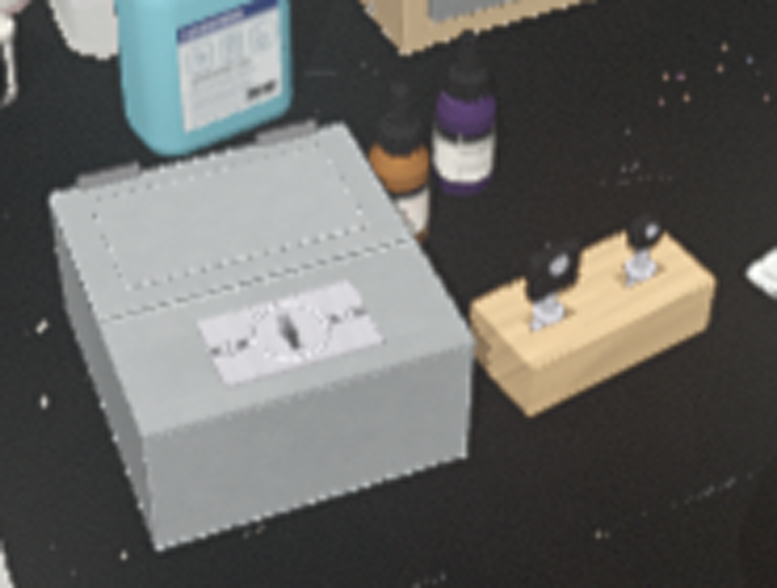

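View pics/ct.png

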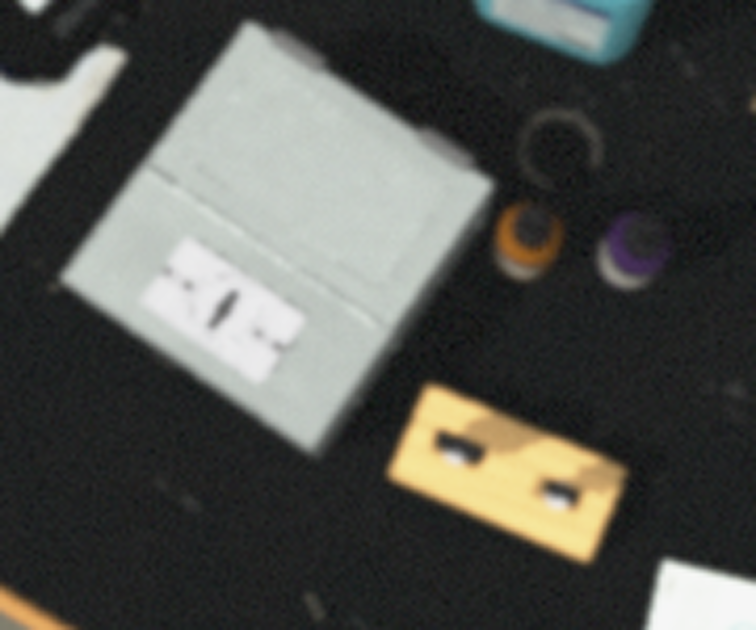

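The rectangular key stands in the slot nearest the safe: crop (548,285) in the side view, (458,447) in the top view. The keyhole is the dark slot at (225,308) in the top crop.

Run:
```python
from h import *
np.set_printoptions(precision=1,suppress=True)
def rect(c,m,z,name):
    m=cv2.morphologyEx(m.astype(np.uint8),cv2.MORPH_CLOSE,np.ones((5,5)))
    k,l,st,_=cv2.connectedComponentsWithStats(m); i=1+np.argmax(st[1:,4])
    v,u=np.where(l==i); P=np.array([ray(c,a,b,z)[:2] for a,b in zip(u,v)],np.float32)
    r=cv2.minAreaRect(P); print(name,np.array(r[0]),np.array(r[1]),r[2])
for n in('top','side'):
    c=dict(np.load(n+'.npz')); W=cloud(c); hsv=cv2.cvtColor(c['image'],cv2.COLOR_RGB2HSV)
    x0,x1,y0,y1=(220,400,125,275) if n=='top' else (225,410,150,290)
    roi=np.zeros((400,640),bool); roi[y0:y1,x0:x1]=1
    X,Y,Z=W[...,0],W[...,1],W[...,2]
    wood=roi&(hsv[...,0]>8)&(hsv[...,0]<30)&(hsv[...,1]>70)&(hsv[...,2]>90)&(Z>29)&(Z<45)
    print(n,'block z',np.median(Z[wood])); rect(c,wood,34,'block')
    safe=roi&(hsv[...,1]<50)&(hsv[...,2]>120)&(Z>74)&(Z<90)
    print('safe z',np.median(Z[safe])); rect(c,safe,80,'safe')
    plate=safe&(hsv[...,2]>(212 if n=='side' else 215)); rect(c,plate,83,'plate')
    # keyhole dark blob
    if n=='top': a,b=(225.5/4.2+220-.5,308.5/4.2+125-.5)
    else: a,b=(291/4.2+225-.5,333/4.2+150-.5)
    g=c['image'].mean(2); v,u=np.mgrid[0:400,0:640]
    kd=(abs(u-a)<6)&(abs(v-b)<7)&(g<130); ww=(150-g[kd])
    pu,pv=(u[kd]*ww).sum()/ww.sum(),(v[kd]*ww).sum()/ww.sum(); print('keyhole',kd.sum(),ray(c,pu,pv,82))
    bx=(np.median(X[wood]),np.median(Y[wood]))
    key=roi&(np.hypot(X-bx[0],Y-bx[1])<50)&(Z>52)&(g<90)
    k,l,st,ce=cv2.connectedComponentsWithStats(key.astype(np.uint8))
    for i in range(1,k):
        if st[i,4]>5: q=l==i; print('key',st[i,4],ce[i],np.median(W[q],0),np.percentile(W[q],[5,95],0).ravel())
```

```text
top block z 34.03543147098534
block [ 470.6 -353.6] [109.9  50.2] 66.943359375
safe z 80.8729754993062
safe [ 588.5 -238.4] [150.4 163.2] 55.99171829223633
plate [ 547.  -211.2] [72.9 40. ] 55.7996940612793
keyhole 8 [ 548.1 -211.8   82. ]
key 35 [329.1 230.9] [ 480.7 -328.3   76.8] [ 475.9 -337.1   74.4  484.9 -319.4   80. ]
key 15 [353.1 241.3] [ 460.7 -378.4   68.4] [ 456.6 -384.4   66.3  462.8 -372.2   71.3]
side block z 33.46384147557204
block [ 468.3 -353.5] [113.3  54.9] 66.51947784423828
safe z 80.38753932554991
safe [ 586.8 -239.5] [150.9 171.7] 55.75337219238281
plate [ 546.8 -213.8] [70.5 38.2] 56.13185119628906
keyhole 11 [ 544.2 -212.5   82. ]
key 45 [377.9 204.4] [ 458.3 -376.9   64.5] [ 453.4 -387.    55.4  463.5 -372.7   69.1]
key 121 [355.8 213.7] [ 479.9 -325.1   68.9] [ 473.2 -339.1   54.7  487.1 -317.6   77.6]
```

```bash
cat >> h.py <<'E'
def go(x,y,z,yaw,n):
    "tool-frame units for a move to a world pose, spread over n rows (n 1 = total)"
    s=state(); p=s['eef_pos']; w=s['tcp_rot'][2]; dy=(yaw-w+np.pi)%(2*np.pi)-np.pi
    a=w+dy/2; d=np.array([x,y,z])-p
    u=[d[0]*np.cos(a)+d[1]*np.sin(a), d[0]*np.sin(a)-d[1]*np.cos(a), -d[2]]
    print('pose',p.round(2),s['tcp_rot'].round(4),'F',np.round(s['ft_force'],1),'t',s['t'])
    print('total units',np.round(np.array(u)/25,3),'rz',round(-dy/.1,3),'per row',np.round(np.array(u)/25/n,3),round(-dy/.1/n,3))
E
python3 - <<'E'
from h import *
for n in('top','side'):
    W=cloud(dict(np.load(n+'.npz'))).reshape(-1,3); W=W[(W[:,2]>110)&(W[:,0]>350)&(W[:,0]<760)&(W[:,1]>-500)&(W[:,1]<480)]
    g,c=np.unique((W[:,:2]//50).astype(int),axis=0,return_counts=True)
    for k,m in zip(g,c):
        if m>3: q=(W[:,:2]//50==k).all(1); print(n,k*50,m,W[q,2].max().round())
E
```

```text
top [ 500 -100] 351 356.0
top [500 -50] 299 356.0
top [ 550 -150] 102 299.0
top [ 550 -100] 1056 346.0
top [550 -50] 321 348.0
top [550   0] 796 358.0
top [ 600 -150] 318 316.0
top [ 600 -100] 1393 350.0
top [600 -50] 1111 348.0
top [600   0] 222 337.0
top [ 650 -500] 810 425.0
top [ 650 -450] 7 118.0
top [ 650 -400] 43 198.0
top [ 650 -200] 137 244.0
top [ 650 -150] 1394 323.0
top [ 650 -100] 1259 346.0
top [650 -50] 171 344.0
top [650   0] 8 303.0
top [ 700 -450] 281 156.0
top [ 700 -400] 664 202.0
top [ 700 -350] 60 125.0
top [ 700 -250] 59 138.0
top [ 700 -200] 639 287.0
top [ 700 -150] 1804 321.0
top [ 700 -100] 905 323.0
top [ 750 -400] 47 134.0
top [ 750 -350] 6 119.0
top [ 750 -250] 73 122.0
top [ 750 -200] 212 274.0
top [ 750 -150] 147 301.0
top [ 750 -100] 54 304.0
side [ 500 -100] 245 355.0
side [500 -50] 629 356.0
side [ 550 -100] 289 342.0
side [550 -50] 281 342.0
side [550   0] 1035 356.0
side [ 600 -150] 27 319.0
side [ 600 -100] 1399 349.0
side [600 -50] 1620 346.0
side [600   0] 262 333.0
side [ 650 -500] 606 385.0
side [ 650 -450] 11 118.0
side [ 650 -400] 40 197.0
side [ 650 -200] 93 136.0
side [ 650 -150] 869 322.0
side [ 650 -100] 762 324.0
side [650 -50] 263 331.0
side [650   0] 8 301.0
side [ 700 -450] 91 156.0
side [ 700 -400] 740 199.0
side [ 700 -350] 48 123.0
side [ 700 -200] 13 133.0
side [ 700 -150] 506 319.0
side [ 700 -100] 878 321.0
side [700 -50] 446 312.0
side [ 750 -400] 41 154.0
side [ 750 -350] 4 114.0
side [ 750 -150] 34 298.0
side [ 750 -100] 91 302.0
side [750 -50] 42 134.0
```

step_arm(plan=[{"x": -1,"rz": 0.4},{"x": -1,"rz": 0.4},{"x": -1,"rz": 0.4},{"x": -1,"rz": 0.4},{"x": -1,"rz": 0.4},{"x": -1,"rz": 0.4},{"x": -1,"rz": 0.4},{"x": -1,"rz": 0.4},{"x": -1,"rz": 0.4},{"x": -1,"rz": 0.4}], jaw=0.0)

```text
schema error: expected keys x, y, z, rx, ry, rz
```

Run:
```python
from h import *
W=np.vstack([cloud(dict(np.load(n+'.npz'))).reshape(-1,3) for n in('top','side')])
W=W[np.isfinite(W[:,0])]
k=np.array([548,-211.6]); 
def near(lo,hi):
    V=W[(W[:,2]>lo)&(W[:,2]<hi)]; 
    for yaw in (146,127,108,89,70):
        a=np.radians(yaw); d=V[:,:2]-k; tx=d@[np.cos(a),np.sin(a)]; ty=d@[np.sin(a),-np.cos(a)]
        e=np.hypot(np.maximum(abs(tx)-37.5,0),np.maximum(abs(ty)-90,0)); i=np.argsort(e)[:15]
        print((lo,hi),yaw,'clearance',e[i[[0,14]]].round(),V[i[7]].round(),'tool xy',tx[i[7]].round(),ty[i[7]].round())
near(150,500)
near(105,170)
V=W[(W[:,2]>150)&(W[:,0]>380)&(W[:,0]<760)&(W[:,1]>-480)&(W[:,1]<60)]
for x in range(740,400,-20):
    print(x,' '.join('%3d'%(lambda q:q.max() if len(q)>2 else 0)(V[(V[:,0]//20*20==x)&(V[:,1]//20*20==y),2]) for y in range(40,-480,-20)))
```

```text
(150, 500) 146 clearance [21. 22.] [ 582. -100.  284.] tool xy 34.0 111.0
(150, 500) 127 clearance [18. 19.] [ 606. -111.  276.] tool xy 46.0 107.0
(150, 500) 108 clearance [36. 37.] [ 617. -112.  276.] tool xy 73.0 97.0
(150, 500) 89 clearance [60. 63.] [ 613. -113.  273.] tool xy 100.0 63.0
(150, 500) 70 clearance [75. 77.] [ 697. -151.  244.] tool xy 108.0 119.0
(105, 170) 146 clearance [28. 30.] [ 650. -136.  124.] tool xy -42.0 119.0
(105, 170) 127 clearance [35. 37.] [ 650. -136.  124.] tool xy -1.0 126.0
(105, 170) 108 clearance [29. 31.] [ 650. -137.  126.] tool xy 39.0 120.0
(105, 170) 89 clearance [36. 38.] [ 655. -142.  134.] tool xy 72.0 106.0
(105, 170) 70 clearance [57. 59.] [ 683. -163.  132.] tool xy 92.0 110.0
740   0   0   0   0   0   0 310 309 306 299 295 245   0   0   0   0   0   0   0   0   0 197 199   0   0   0
720   0   0   0   0   0   0 320 318 313 309 298   0   0   0   0   0   0   0   0   0   0 201 202 156   0   0
700   0   0   0   0   0 321 322 321 320 318 298   0   0   0   0   0   0   0   0   0   0 200 198   0   0   0
680   0   0   0   0 316 325 323 324 322
[... 772 characters left out ...]
   0   0   0   0   0   0   0   0   0   0   0   0   0
520   0   0   0   0 352 356 342   0   0   0   0   0   0   0   0   0   0   0   0   0   0   0   0   0   0   0
500   0   0   0   0   0 336   0   0   0   0   0   0   0   0   0   0   0   0   0   0   0   0   0   0   0   0
480   0   0   0   0   0   0   0   0   0   0   0   0   0   0   0   0   0   0   0   0   0   0   0   0   0   0
460   0   0   0   0   0   0   0   0   0   0   0   0   0   0   0   0   0   0   0   0   0   0   0   0   0   0
440   0   0   0   0   0   0   0   0   0   0   0   0   0   0   0   0   0   0   0   0   0   0   0   0   0   0
420   0   0   0   0   0   0   0   0   0   0   0   0   0   0   0   0   0   0   0   0   0   0   0   0   0   0
```

step_arm(plan=[{"x": 0,"y": -0.5,"z": -1,"rx": 0,"ry": 0,"rz": 0},{"x": 0,"y": -0.5,"z": -1,"rx": 0,"ry": 0,"rz": 0},{"x": 0,"y": -0.5,"z": -1,"rx": 0,"ry": 0,"rz": 0},{"x": 0,"y": -0.5,"z": -1,"rx": 0,"ry": 0,"rz": 0},{"x": 0,"y": -0.5,"z": -1,"rx": 0,"ry": 0,"rz": 0},{"x": 0,"y": -0.5,"z": -1,"rx": 0,"ry": 0,"rz": 0},{"x": 0,"y": -0.5,"z": -1,"rx": 0,"ry": 0,"rz": 0},{"x": 0,"y": -0.5,"z": -1,"rx": 0,"ry": 0,"rz": 0},{"x": -1,"y": -0.5,"z": 0,"rx": 0,"ry": 0,"rz": 0.5},{"x": -1,"y": -0.5,"z": 0,"rx": 0,"ry": 0,"rz": 0.5}], jaw=0.0)

```text
t: 0.93
eef_pos: [159.1, 474.8, 415.8]
tcp_rot: [3.139, 0.0, 2.817]
ft_force: [0.5, 0.1, -0.6]
opening: 0.499
grip_force: 0.0
```

step_arm(plan=[{"x": -1,"y": 0,"z": 0,"rx": 0,"ry": 0,"rz": 0.5},{"x": -1,"y": 0,"z": 0,"rx": 0,"ry": 0,"rz": 0.5},{"x": -1,"y": 0,"z": 0,"rx": 0,"ry": 0,"rz": 0.5},{"x": -1,"y": 0,"z": 0,"rx": 0,"ry": 0,"rz": 0.5},{"x": -1,"y": 0,"z": 0,"rx": 0,"ry": 0,"rz": 0.5},{"x": -1,"y": 0,"z": 0,"rx": 0,"ry": 0,"rz": 0.5},{"x": -1,"y": 0,"z": 0,"rx": 0,"ry": 0,"rz": 0.5},{"x": -1,"y": 0,"z": 0,"rx": 0,"ry": 0,"rz": 0.5},{"x": -1,"y": 0,"z": 0,"rx": 0,"ry": 0,"rz": 0.5},{"x": -1,"y": 0,"z": 0,"rx": 0,"ry": 0,"rz": 0.5}])

```text
t: 1.77
eef_pos: [371.1, 345.0, 414.3]
tcp_rot: [-3.141, -0.0, 2.314]
ft_force: [0.9, 0.7, -0.2]
opening: 0.5
grip_force: 0.0
```

step_arm(plan=[{"x": -1,"y": 0,"z": 0,"rx": 0,"ry": 0,"rz": 0.5},{"x": -1,"y": 0,"z": 0,"rx": 0,"ry": 0,"rz": 0.5},{"x": -1,"y": 0,"z": 0,"rx": 0,"ry": 0,"rz": 0.5},{"x": -1,"y": 0,"z": 0,"rx": 0,"ry": 0,"rz": 0.5},{"x": -1,"y": 0,"z": 0,"rx": 0,"ry": 0,"rz": 0.5},{"x": -1,"y": 0,"z": 0,"rx": 0,"ry": 0,"rz": 0.5},{"x": -1,"y": 0,"z": 0,"rx": 0,"ry": 0,"rz": 0.5},{"x": -1,"y": 0,"z": 0,"rx": 0,"ry": 0,"rz": 0.5},{"x": -1,"y": 0,"z": 0,"rx": 0,"ry": 0,"rz": 0.5},{"x": -1,"y": 0,"z": 0,"rx": 0,"ry": 0,"rz": 0.5}])

```text
t: 2.6
eef_pos: [493.7, 130.2, 414.3]
tcp_rot: [-3.141, -0.0, 1.814]
ft_force: [0.7, 0.6, 0.5]
opening: 0.499
grip_force: 0.0
```

step_arm(plan=[{"x": -1,"y": 0,"z": 0,"rx": 0,"ry": 0,"rz": 0.5},{"x": -1,"y": 0,"z": 0,"rx": 0,"ry": 0,"rz": 0.5},{"x": -1,"y": 0,"z": 0,"rx": 0,"ry": 0,"rz": 0.5},{"x": -1,"y": 0,"z": 0,"rx": 0,"ry": 0,"rz": 0.5},{"x": -1,"y": 0,"z": 0,"rx": 0,"ry": 0,"rz": 0.5},{"x": -1,"y": 0,"z": 0,"rx": 0,"ry": 0,"rz": 0.5},{"x": -1,"y": 0,"z": 0,"rx": 0,"ry": 0,"rz": 0.5},{"x": -1,"y": 0,"z": 0,"rx": 0,"ry": 0,"rz": 0.5},{"x": -1,"y": 0,"z": 0,"rx": 0,"ry": 0,"rz": 0.5},{"x": -1,"y": 0,"z": 0,"rx": 0,"ry": 0,"rz": 0.5}])

```text
t: 3.43
eef_pos: [498.3, -117.2, 414.3]
tcp_rot: [-3.141, -0.0, 1.314]
ft_force: [0.0, 0.0, -0.5]
opening: 0.5
grip_force: 0.0
```

Run:
```python
from h import *
go(481.3,-328,190,1.168,10)
```

```text
pose [ 498.28 -117.23  414.27] [-3.1409e+00 -2.0000e-04  1.3143e+00] F [ 0.   0.  -0.5] t 3.4333
total units [-8.197  2.087  8.971] rz 1.463 per row [-0.82   0.209  0.897] 0.146
```

step_arm(plan=[{"x": -0.82,"y": 0.21,"z": 0,"rx": 0,"ry": 0,"rz": 0.146},{"x": -0.82,"y": 0.21,"z": 0,"rx": 0,"ry": 0,"rz": 0.146},{"x": -0.82,"y": 0.21,"z": 1,"rx": 0,"ry": 0,"rz": 0.146},{"x": -0.82,"y": 0.21,"z": 1,"rx": 0,"ry": 0,"rz": 0.146},{"x": -0.82,"y": 0.21,"z": 1,"rx": 0,"ry": 0,"rz": 0.146},{"x": -0.82,"y": 0.21,"z": 1,"rx": 0,"ry": 0,"rz": 0.146},{"x": -0.82,"y": 0.21,"z": 1,"rx": 0,"ry": 0,"rz": 0.146},{"x": -0.82,"y": 0.21,"z": 1,"rx": 0,"ry": 0,"rz": 0.146},{"x": -0.82,"y": 0.21,"z": 1,"rx": 0,"ry": 0,"rz": 0.146},{"x": -0.82,"y": 0.21,"z": 1,"rx": 0,"ry": 0,"rz": 0.146}])

```text
t: 4.27
eef_pos: [483.6, -327.8, 213.2]
tcp_rot: [-3.141, -0.0, 1.17]
ft_force: [0.6, 0.5, 0.3]
opening: 0.501
grip_force: 0.0
```

Run:
```python
from h import *
go(481.3,-328,110,1.168,5)
c=cam('side'); save('s2.png',cv2.resize(c['image'][60:300,240:480],None,fx=2.5,fy=2.5))
```

```text
pose [ 483.62 -327.85  213.17] [-3.1412e+00 -2.0000e-04  1.1701e+00] F [0.6 0.5 0.3] t 4.2667
total units [-0.042 -0.083  4.127] rz 0.021 per row [-0.008 -0.017  0.825] 0.004
```

View pics/s2.png

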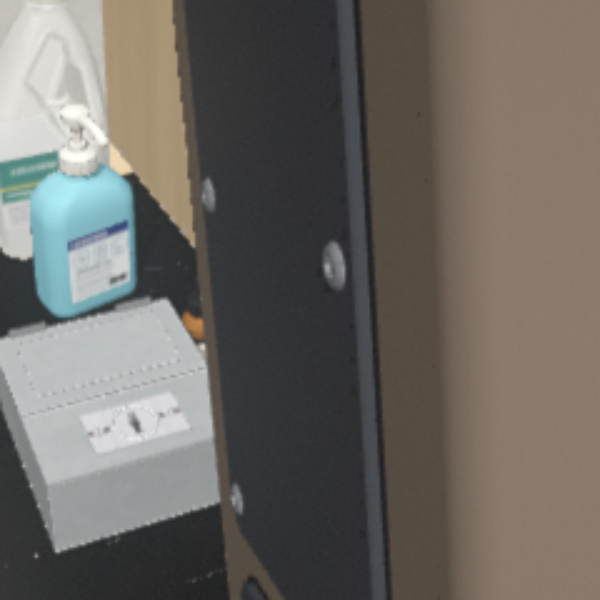

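step_arm(plan=[{"x": -0.04,"y": -0.08,"z": 0.9,"rx": 0,"ry": 0,"rz": 0.02},{"x": 0,"y": 0,"z": 0.9,"rx": 0,"ry": 0,"rz": 0},{"x": 0,"y": 0,"z": 0.9,"rx": 0,"ry": 0,"rz": 0},{"x": 0,"y": 0,"z": 0.9,"rx": 0,"ry": 0,"rz": 0},{"x": 0,"y": 0,"z": 0.9,"rx": 0,"ry": 0,"rz": 0},{"x": 0,"y": 0,"z": 0.8,"rx": 0,"ry": 0,"rz": 0},{"x": 0,"y": 0,"z": 0.7,"rx": 0,"ry": 0,"rz": 0},{"x": 0,"y": 0,"z": 0.5,"rx": 0,"ry": 0,"rz": 0},{"x": 0,"y": 0,"z": 0.27,"rx": 0,"ry": 0,"rz": 0},{"x": 0,"y": 0,"z": 0,"rx": 0,"ry": 0,"rz": 0}])

```text
t: 5.15
eef_pos: [481.3, -326.6, 44.0]
tcp_rot: [-3.139, -0.001, 1.169]
ft_force: [0.8, 0.2, 0.3]
opening: 0.501
grip_force: 0.0
```

step_arm(plan=[{"x": 0,"y": 0,"z": 0,"rx": 0,"ry": 0,"rz": 0},{"x": 0,"y": 0,"z": 0,"rx": 0,"ry": 0,"rz": 0},{"x": 0,"y": 0,"z": 0,"rx": 0,"ry": 0,"rz": 0},{"x": 0,"y": 0,"z": 0,"rx": 0,"ry": 0,"rz": 0},{"x": 0,"y": 0,"z": 0,"rx": 0,"ry": 0,"rz": 0},{"x": 0,"y": 0,"z": 0,"rx": 0,"ry": 0,"rz": 0},{"x": 0,"y": 0,"z": 0,"rx": 0,"ry": 0,"rz": 0},{"x": 0,"y": 0,"z": 0,"rx": 0,"ry": 0,"rz": 0},{"x": 0,"y": 0,"z": 0,"rx": 0,"ry": 0,"rz": 0},{"x": 0,"y": 0,"z": 0,"rx": 0,"ry": 0,"rz": 0}], jaw=1)

```text
t: 5.98
eef_pos: [481.9, -327.2, 45.5]
tcp_rot: [3.141, 0.0, 1.169]
ft_force: [-0.2, 0.5, 3.6]
opening: 0.093
grip_force: 30.0
```

Run:
```python
from h import *
s=state(); go(481.3,-328,64,1.168,5); print(s['opening']*95,s['grip_force'],s['moment'])
```

```text
pose [ 481.89 -327.17   45.53] [3.1412 0.     1.1688] F [-0.2  0.5  3.6] t 5.9833
total units [-0.04  -0.009 -0.739] rz 0.008 per row [-0.008 -0.002 -0.148] 0.002
8.817798024008884 30.000623166561127 [-0.11125821  0.12073088  0.00703314]
```

step_arm(plan=[{"x": 0,"y": 0,"z": -0.2,"rx": 0,"ry": 0,"rz": 0},{"x": 0,"y": 0,"z": -0.3,"rx": 0,"ry": 0,"rz": 0},{"x": 0,"y": 0,"z": -0.4,"rx": 0,"ry": 0,"rz": 0},{"x": 0,"y": 0,"z": -0.4,"rx": 0,"ry": 0,"rz": 0},{"x": 0,"y": 0,"z": -0.4,"rx": 0,"ry": 0,"rz": 0},{"x": 0,"y": 0,"z": -0.5,"rx": 0,"ry": 0,"rz": 0},{"x": 0,"y": 0,"z": -0.5,"rx": 0,"ry": 0,"rz": 0},{"x": 0,"y": 0,"z": -0.5,"rx": 0,"ry": 0,"rz": 0},{"x": 0,"y": 0,"z": -0.5,"rx": 0,"ry": 0,"rz": 0},{"x": 0,"y": 0,"z": -0.3,"rx": 0,"ry": 0,"rz": 0}])

```text
t: 6.82
eef_pos: [482.1, -327.3, 147.6]
tcp_rot: [3.14, 0.001, 1.169]
ft_force: [0.5, 0.4, -0.3]
opening: 0.096
grip_force: 30.0
```

Run:
```python
from h import *
s=state(); go(547.8,-211.6,145,2.546,15); print(s['opening']*95,s['grip_force'],s['moment'])
```

```text
pose [ 482.07 -327.32  147.59] [3.1395e+00 6.0000e-04 1.1688e+00] F [ 0.5  0.4 -0.3] t 6.8167
total units [3.697 3.83  0.103] rz -13.772 per row [0.246 0.255 0.007] -0.918
9.109965237925664 29.99981313943863 [-0.0346273   0.07182383 -0.00158816]
```

step_arm(plan=[{"x": 0.25,"y": 0.25,"z": 0,"rx": 0,"ry": 0,"rz": -0.92},{"x": 0.25,"y": 0.25,"z": 0,"rx": 0,"ry": 0,"rz": -0.92},{"x": 0.25,"y": 0.25,"z": 0,"rx": 0,"ry": 0,"rz": -0.92},{"x": 0.25,"y": 0.25,"z": 0,"rx": 0,"ry": 0,"rz": -0.92},{"x": 0.25,"y": 0.25,"z": 0,"rx": 0,"ry": 0,"rz": -0.92},{"x": 0.25,"y": 0.25,"z": 0,"rx": 0,"ry": 0,"rz": -0.92},{"x": 0.25,"y": 0.25,"z": 0,"rx": 0,"ry": 0,"rz": -0.92},{"x": 0.25,"y": 0.25,"z": 0,"rx": 0,"ry": 0,"rz": -0.92},{"x": 0.25,"y": 0.25,"z": 0,"rx": 0,"ry": 0,"rz": -0.92},{"x": 0.25,"y": 0.25,"z": 0,"rx": 0,"ry": 0,"rz": -0.92}])

```text
t: 7.65
eef_pos: [541.6, -265.6, 145.8]
tcp_rot: [3.141, 0.0, 2.093]
ft_force: [-0.7, -0.3, -0.0]
opening: 0.091
grip_force: 30.0
```

Run:
```python
from h import *
go(547.8,-211.6,125,2.546,8)
```

```text
pose [ 541.62 -265.63  145.79] [3.1414e+00 1.0000e-04 2.0934e+00] F [-0.7 -0.3 -0. ] t 7.65
total units [1.415 1.653 0.832] rz -4.526 per row [0.177 0.207 0.104] -0.566
```

step_arm(plan=[{"x": 0.18,"y": 0.21,"z": 0.1,"rx": 0,"ry": 0,"rz": -0.566},{"x": 0.18,"y": 0.21,"z": 0.1,"rx": 0,"ry": 0,"rz": -0.566},{"x": 0.18,"y": 0.21,"z": 0.1,"rx": 0,"ry": 0,"rz": -0.566},{"x": 0.18,"y": 0.21,"z": 0.1,"rx": 0,"ry": 0,"rz": -0.566},{"x": 0.18,"y": 0.21,"z": 0.1,"rx": 0,"ry": 0,"rz": -0.566},{"x": 0.18,"y": 0.21,"z": 0.1,"rx": 0,"ry": 0,"rz": -0.566},{"x": 0.18,"y": 0.21,"z": 0.1,"rx": 0,"ry": 0,"rz": -0.566},{"x": 0.17,"y": 0.2,"z": 0.1,"rx": 0,"ry": 0,"rz": -0.566},{"x": 0,"y": 0,"z": 0,"rx": 0,"ry": 0,"rz": 0},{"x": 0,"y": 0,"z": 0,"rx": 0,"ry": 0,"rz": 0}])

```text
t: 8.48
eef_pos: [549.5, -212.0, 125.7]
tcp_rot: [3.142, 0.0, 2.54]
ft_force: [0.6, -1.2, 0.3]
opening: 0.092
grip_force: 30.0
```

Run:
```python
from h import *
go(547.8,-211.6,114,2.546,5)
i=[]
for n in('side','top'):
    c=cam(n); u=c['R']@[548,-211,90]+c['t']; u=u[:2]/u[2]*c['f']+[c['cx'],c['cy']]; a,b=u.astype(int); print(n,u)
    i.append(cv2.resize(c['image'][b-40:b+40,a-40:a+40],(398,398),interpolation=cv2.INTER_CUBIC))
save('c3.png',np.hstack(i))
```

```text
pose [ 549.47 -212.02  125.7 ] [3.1415e+00 1.0000e-04 2.5404e+00] F [ 0.6 -1.2  0.3] t 8.4833
total units [ 0.065 -0.024  0.468] rz -0.056 per row [ 0.013 -0.005  0.094] -0.011
side [291.85146941 226.35883836]
top [272.07669078 197.46123307]
```

View pics/c3.png

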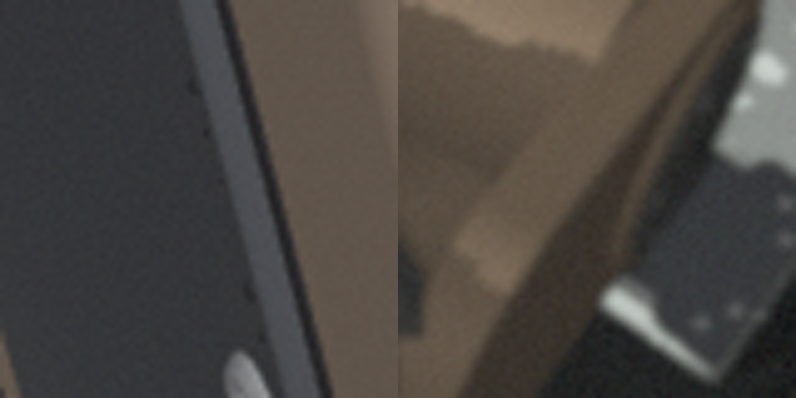

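step_arm(plan=[{"x": 0.065,"y": -0.025,"z": 0.2,"rx": 0,"ry": 0,"rz": -0.06},{"x": 0,"y": 0,"z": 0.2,"rx": 0,"ry": 0,"rz": 0},{"x": 0,"y": 0,"z": 0.1,"rx": 0,"ry": 0,"rz": 0},{"x": 0,"y": 0,"z": 0.04,"rx": 0,"ry": 0,"rz": 0},{"x": 0,"y": 0,"z": 0,"rx": 0,"ry": 0,"rz": 0},{"x": 0,"y": 0,"z": 0,"rx": 0,"ry": 0,"rz": 0},{"x": 0,"y": 0,"z": 0,"rx": 0,"ry": 0,"rz": 0},{"x": 0,"y": 0,"z": 0,"rx": 0,"ry": 0,"rz": 0},{"x": 0,"y": 0,"z": 0,"rx": 0,"ry": 0,"rz": 0},{"x": 0,"y": 0,"z": 0,"rx": 0,"ry": 0,"rz": 0}])

```text
t: 9.42
eef_pos: [547.8, -211.7, 112.0]
tcp_rot: [3.141, 0.0, 2.548]
ft_force: [-0.5, -0.0, -0.8]
opening: 0.096
grip_force: 30.0
```

Run:
```python
from h import *
go(547.8,-211.6,110.5,2.547,1)
```

```text
pose [ 547.75 -211.7   111.97] [3.1415e+00 1.0000e-04 2.5476e+00] F [-0.5 -0.  -0.8] t 9.4167
total units [0.001 0.004 0.059] rz 0.006 per row [0.001 0.004 0.059] 0.006
```

Now down 2 mm in small steps.

step_arm(plan=[{"x": 0,"y": 0,"z": 0.01,"rx": 0,"ry": 0,"rz": 0},{"x": 0,"y": 0,"z": 0.01,"rx": 0,"ry": 0,"rz": 0},{"x": 0,"y": 0,"z": 0.01,"rx": 0,"ry": 0,"rz": 0},{"x": 0,"y": 0,"z": 0.01,"rx": 0,"ry": 0,"rz": 0},{"x": 0,"y": 0,"z": 0.01,"rx": 0,"ry": 0,"rz": 0},{"x": 0,"y": 0,"z": 0.01,"rx": 0,"ry": 0,"rz": 0},{"x": 0,"y": 0,"z": 0.01,"rx": 0,"ry": 0,"rz": 0},{"x": 0,"y": 0,"z": 0.01,"rx": 0,"ry": 0,"rz": 0},{"x": 0,"y": 0,"z": 0,"rx": 0,"ry": 0,"rz": 0},{"x": 0,"y": 0,"z": 0,"rx": 0,"ry": 0,"rz": 0}])

```text
t: 10.25
eef_pos: [547.7, -211.7, 109.8]
tcp_rot: [3.142, -0.0, 2.548]
ft_force: [0.2, 0.0, -0.7]
opening: 0.095
grip_force: 30.0
```

step_arm(plan=[{"x": 0,"y": 0,"z": 0.01,"rx": 0,"ry": 0,"rz": 0},{"x": 0,"y": 0,"z": 0.01,"rx": 0,"ry": 0,"rz": 0},{"x": 0,"y": 0,"z": 0.01,"rx": 0,"ry": 0,"rz": 0},{"x": 0,"y": 0,"z": 0.01,"rx": 0,"ry": 0,"rz": 0},{"x": 0,"y": 0,"z": 0.01,"rx": 0,"ry": 0,"rz": 0},{"x": 0,"y": 0,"z": 0.01,"rx": 0,"ry": 0,"rz": 0},{"x": 0,"y": 0,"z": 0,"rx": 0,"ry": 0,"rz": 0},{"x": 0,"y": 0,"z": 0,"rx": 0,"ry": 0,"rz": 0},{"x": 0,"y": 0,"z": 0,"rx": 0,"ry": 0,"rz": 0},{"x": 0,"y": 0,"z": 0,"rx": 0,"ry": 0,"rz": 0}])

```text
t: 11.08
eef_pos: [547.7, -211.7, 108.4]
tcp_rot: [3.142, -0.0, 2.548]
ft_force: [-0.8, 0.3, 0.2]
opening: 0.092
grip_force: 30.0
```

step_arm(plan=[{"x": 0,"y": 0,"z": 0.01,"rx": 0,"ry": 0,"rz": 0},{"x": 0,"y": 0,"z": 0.01,"rx": 0,"ry": 0,"rz": 0},{"x": 0,"y": 0,"z": 0.01,"rx": 0,"ry": 0,"rz": 0},{"x": 0,"y": 0,"z": 0.01,"rx": 0,"ry": 0,"rz": 0},{"x": 0,"y": 0,"z": 0.01,"rx": 0,"ry": 0,"rz": 0},{"x": 0,"y": 0,"z": 0.01,"rx": 0,"ry": 0,"rz": 0},{"x": 0,"y": 0,"z": 0,"rx": 0,"ry": 0,"rz": 0},{"x": 0,"y": 0,"z": 0,"rx": 0,"ry": 0,"rz": 0},{"x": 0,"y": 0,"z": 0,"rx": 0,"ry": 0,"rz": 0},{"x": 0,"y": 0,"z": 0,"rx": 0,"ry": 0,"rz": 0}])

```text
t: 11.92
eef_pos: [547.7, -211.7, 106.9]
tcp_rot: [3.141, 0.0, 2.548]
ft_force: [0.6, 0.5, -0.5]
opening: 0.093
grip_force: 30.0
```

step_arm(plan=[{"x": 0,"y": 0,"z": 0.015,"rx": 0,"ry": 0,"rz": 0},{"x": 0,"y": 0,"z": 0.015,"rx": 0,"ry": 0,"rz": 0},{"x": 0,"y": 0,"z": 0.015,"rx": 0,"ry": 0,"rz": 0},{"x": 0,"y": 0,"z": 0.015,"rx": 0,"ry": 0,"rz": 0},{"x": 0,"y": 0,"z": 0.015,"rx": 0,"ry": 0,"rz": 0},{"x": 0,"y": 0,"z": 0.015,"rx": 0,"ry": 0,"rz": 0},{"x": 0,"y": 0,"z": 0,"rx": 0,"ry": 0,"rz": 0},{"x": 0,"y": 0,"z": 0,"rx": 0,"ry": 0,"rz": 0},{"x": 0,"y": 0,"z": 0,"rx": 0,"ry": 0,"rz": 0},{"x": 0,"y": 0,"z": 0,"rx": 0,"ry": 0,"rz": 0}])

```text
t: 12.75
eef_pos: [547.8, -211.7, 104.8]
tcp_rot: [3.141, 0.0, 2.548]
ft_force: [-1.3, 0.4, 4.9]
opening: 0.093
grip_force: 30.0
```

step_arm(plan=[{"x": 0,"y": 0,"z": 0.01,"rx": 0,"ry": 0,"rz": 0},{"x": 0,"y": 0,"z": 0.01,"rx": 0,"ry": 0,"rz": 0},{"x": 0,"y": 0,"z": 0,"rx": 0,"ry": 0,"rz": 0},{"x": 0,"y": 0,"z": 0,"rx": 0,"ry": 0,"rz": 0},{"x": 0,"y": 0,"z": 0,"rx": 0,"ry": 0,"rz": 0},{"x": 0,"y": 0,"z": 0,"rx": 0,"ry": 0,"rz": 0},{"x": 0,"y": 0,"z": 0,"rx": 0,"ry": 0,"rz": 0},{"x": 0,"y": 0,"z": 0,"rx": 0,"ry": 0,"rz": 0},{"x": 0,"y": 0,"z": 0,"rx": 0,"ry": 0,"rz": 0},{"x": 0,"y": 0,"z": 0,"rx": 0,"ry": 0,"rz": 0}])

```text
t: 13.58
eef_pos: [547.9, -211.8, 104.5]
tcp_rot: [3.141, 0.001, 2.548]
ft_force: [-1.5, 1.8, 7.5]
opening: 0.092
grip_force: 30.0
```

Run:
```python
from h import *
s=state(); go(547.8,-211.6,110.5,2.547,1); print(s['moment'])
i=[]
for n in('side','top'):
    c=cam(n); i.append(cv2.resize(c['image'],None,fx=.625,fy=.625,interpolation=cv2.INTER_AREA))
save('c4.png',np.hstack(i))
```

```text
pose [ 547.86 -211.77  104.52] [3.1414e+00 6.0000e-04 2.5476e+00] F [-1.5  1.8  7.5] t 13.5833
total units [ 0.006  0.004 -0.239] rz 0.006 per row [ 0.006  0.004 -0.239] 0.006
[ 0.03663154  0.25725369 -0.02285787]
```

View pics/c4.png

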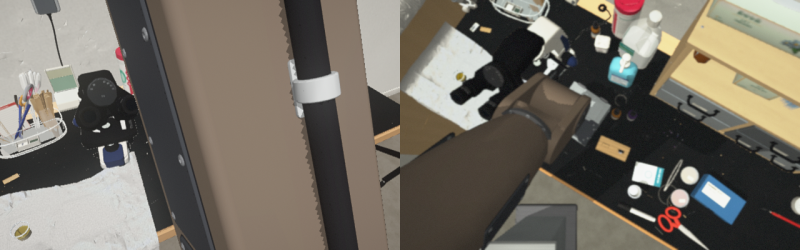

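step_arm(plan=[{"x": 0,"y": 0.02,"z": 0,"rx": 0,"ry": 0,"rz": 0},{"x": 0,"y": 0.02,"z": 0,"rx": 0,"ry": 0,"rz": 0},{"x": 0,"y": 0.02,"z": 0,"rx": 0,"ry": 0,"rz": 0},{"x": 0,"y": 0.02,"z": 0,"rx": 0,"ry": 0,"rz": 0},{"x": 0,"y": 0,"z": 0,"rx": 0,"ry": 0,"rz": 0},{"x": 0,"y": 0,"z": 0,"rx": 0,"ry": 0,"rz": 0},{"x": 0,"y": 0,"z": 0,"rx": 0,"ry": 0,"rz": 0},{"x": 0,"y": 0,"z": 0,"rx": 0,"ry": 0,"rz": 0},{"x": 0,"y": 0,"z": 0,"rx": 0,"ry": 0,"rz": 0},{"x": 0,"y": 0,"z": 0,"rx": 0,"ry": 0,"rz": 0}])

```text
t: 14.52
eef_pos: [547.8, -210.8, 104.0]
tcp_rot: [-3.14, -0.002, 2.548]
ft_force: [-6.5, -6.1, 4.2]
opening: 0.094
grip_force: 30.0
```

```bash
cat >> h.py <<'E'
def st(hx=547.8,hy=-211.6):
    s=state(); p=s['eef_pos']; w=s['tcp_rot'][2]; F=np.array(s['ft_force']); X=np.array([np.cos(w),np.sin(w)]); Y=np.array([np.sin(w),-np.cos(w)])
    d=p[:2]-[hx,hy]; M=np.array(s['moment'])
    print('tool-frame pos',(d@X).round(2),(d@Y).round(2),'z',p[2].round(2),'yaw',w.round(4),'F tool',(F[:2]@X).round(1),(F[:2]@Y).round(1),'Fz up',F[2].round(1),'M tool',(M[:2]@X).round(2),(M[:2]@Y).round(2),M[2].round(3),'t',s['t'])
E
python3 -c "
from h import *
st()"
```

```text
tool-frame pos 0.49 0.67 z 104.0 yaw 2.5479 F tool 2.0 -8.7 Fz up 4.2 M tool 1.82 0.47 -0.027 t 14.5167
```

step_arm(plan=[{"x": 0,"y": -0.02,"z": 0,"rx": 0,"ry": 0,"rz": 0},{"x": 0,"y": -0.02,"z": 0,"rx": 0,"ry": 0,"rz": 0},{"x": 0,"y": -0.02,"z": 0,"rx": 0,"ry": 0,"rz": 0},{"x": 0,"y": -0.02,"z": 0,"rx": 0,"ry": 0,"rz": 0},{"x": 0,"y": -0.02,"z": 0,"rx": 0,"ry": 0,"rz": 0},{"x": 0,"y": -0.02,"z": 0,"rx": 0,"ry": 0,"rz": 0},{"x": 0,"y": -0.02,"z": 0,"rx": 0,"ry": 0,"rz": 0},{"x": 0,"y": -0.02,"z": 0,"rx": 0,"ry": 0,"rz": 0},{"x": 0,"y": 0,"z": 0,"rx": 0,"ry": 0,"rz": 0},{"x": 0,"y": 0,"z": 0,"rx": 0,"ry": 0,"rz": 0}])

```text
t: 15.35
eef_pos: [546.5, -212.7, 103.8]
tcp_rot: [3.141, -0.001, 2.548]
ft_force: [-2.4, 7.3, 0.1]
opening: 0.091
grip_force: 30.0
```

```bash
python3 -c "
from h import *
st()"
```

```text
tool-frame pos 0.44 -1.67 z 103.84 yaw 2.5475 F tool 6.0 4.7 Fz up 0.1 M tool -0.93 0.95 0.034 t 15.35
```

step_arm(plan=[{"x": 0.015,"y": 0.03,"z": 0,"rx": 0,"ry": 0,"rz": 0},{"x": 0.015,"y": 0.03,"z": 0,"rx": 0,"ry": 0,"rz": 0},{"x": 0,"y": 0,"z": 0,"rx": 0,"ry": 0,"rz": 0},{"x": 0,"y": 0,"z": 0.01,"rx": 0,"ry": 0,"rz": 0},{"x": 0,"y": 0,"z": 0.01,"rx": 0,"ry": 0,"rz": 0},{"x": 0,"y": 0,"z": 0.01,"rx": 0,"ry": 0,"rz": 0},{"x": 0,"y": 0,"z": 0.01,"rx": 0,"ry": 0,"rz": 0},{"x": 0,"y": 0,"z": 0,"rx": 0,"ry": 0,"rz": 0},{"x": 0,"y": 0,"z": 0,"rx": 0,"ry": 0,"rz": 0},{"x": 0,"y": 0,"z": 0,"rx": 0,"ry": 0,"rz": 0}])

```text
t: 16.18
eef_pos: [546.9, -211.7, 103.2]
tcp_rot: [3.141, 0.0, 2.548]
ft_force: [-2.4, 1.2, 1.0]
opening: 0.089
grip_force: 30.0
```

```bash
python3 -c "
from h import *
st()"
```

```text
tool-frame pos 0.69 -0.62 z 103.17 yaw 2.5476 F tool 2.7 -0.4 Fz up 1.0 M tool 0.06 0.64 0.019 t 16.1833
```

step_arm(plan=[{"x": 0.015,"y": 0,"z": 0,"rx": 0,"ry": 0,"rz": 0},{"x": 0,"y": 0,"z": 0.02,"rx": 0,"ry": 0,"rz": 0},{"x": 0,"y": 0,"z": 0.02,"rx": 0,"ry": 0,"rz": 0},{"x": 0,"y": 0,"z": 0.02,"rx": 0,"ry": 0,"rz": 0},{"x": 0,"y": 0,"z": 0.02,"rx": 0,"ry": 0,"rz": 0},{"x": 0,"y": 0,"z": 0.02,"rx": 0,"ry": 0,"rz": 0},{"x": 0,"y": 0,"z": 0.02,"rx": 0,"ry": 0,"rz": 0},{"x": 0,"y": 0,"z": 0,"rx": 0,"ry": 0,"rz": 0},{"x": 0,"y": 0,"z": 0,"rx": 0,"ry": 0,"rz": 0},{"x": 0,"y": 0,"z": 0,"rx": 0,"ry": 0,"rz": 0}])

```text
t: 17.02
eef_pos: [546.6, -211.5, 100.1]
tcp_rot: [3.142, 0.0, 2.548]
ft_force: [-0.1, 1.0, -0.5]
opening: 0.091
grip_force: 30.0
```

```bash
python3 -c "
from h import *
st()"
```

```text
tool-frame pos 1.01 -0.61 z 100.12 yaw 2.5476 F tool 0.6 0.8 Fz up -0.5 M tool 0.0 -0.02 -0.069 t 17.0167
```

step_arm(plan=[{"x": 0,"y": 0,"z": 0.02,"rx": 0,"ry": 0,"rz": 0},{"x": 0,"y": 0,"z": 0.02,"rx": 0,"ry": 0,"rz": 0},{"x": 0,"y": 0,"z": 0.02,"rx": 0,"ry": 0,"rz": 0},{"x": 0,"y": 0,"z": 0.02,"rx": 0,"ry": 0,"rz": 0},{"x": 0,"y": 0,"z": 0.02,"rx": 0,"ry": 0,"rz": 0},{"x": 0,"y": 0,"z": 0.02,"rx": 0,"ry": 0,"rz": 0},{"x": 0,"y": 0,"z": 0.02,"rx": 0,"ry": 0,"rz": 0},{"x": 0,"y": 0,"z": 0.02,"rx": 0,"ry": 0,"rz": 0},{"x": 0,"y": 0,"z": 0,"rx": 0,"ry": 0,"rz": 0},{"x": 0,"y": 0,"z": 0,"rx": 0,"ry": 0,"rz": 0}])

```text
t: 17.85
eef_pos: [546.5, -211.5, 96.1]
tcp_rot: [3.142, -0.0, 2.548]
ft_force: [0.5, -0.3, 0.1]
opening: 0.092
grip_force: 30.0
```

```bash
python3 -c "
from h import *
st()"
```

```text
tool-frame pos 1.1 -0.63 z 96.08 yaw 2.5476 F tool -0.6 0.0 Fz up 0.1 M tool 0.03 -0.03 -0.018 t 17.85
```

step_arm(plan=[{"x": 0,"y": 0,"z": 0.015,"rx": 0,"ry": 0,"rz": 0},{"x": 0,"y": 0,"z": 0.015,"rx": 0,"ry": 0,"rz": 0},{"x": 0,"y": 0,"z": 0.015,"rx": 0,"ry": 0,"rz": 0},{"x": 0,"y": 0,"z": 0.015,"rx": 0,"ry": 0,"rz": 0},{"x": 0,"y": 0,"z": 0.015,"rx": 0,"ry": 0,"rz": 0},{"x": 0,"y": 0,"z": 0.015,"rx": 0,"ry": 0,"rz": 0},{"x": 0,"y": 0,"z": 0,"rx": 0,"ry": 0,"rz": 0},{"x": 0,"y": 0,"z": 0,"rx": 0,"ry": 0,"rz": 0},{"x": 0,"y": 0,"z": 0,"rx": 0,"ry": 0,"rz": 0},{"x": 0,"y": 0,"z": 0,"rx": 0,"ry": 0,"rz": 0}])

```text
t: 18.68
eef_pos: [546.6, -211.5, 94.5]
tcp_rot: [3.141, 0.0, 2.548]
ft_force: [-2.5, 0.9, 7.6]
opening: 0.089
grip_force: 30.0
```

```bash
python3 -c "
from h import *
st()"
```

```text
tool-frame pos 1.07 -0.61 z 94.51 yaw 2.5476 F tool 2.6 -0.7 Fz up 7.6 M tool 0.08 0.39 0.027 t 18.6833
```

step_arm(plan=[{"x": 0,"y": 0.003,"z": 0,"rx": 0,"ry": 0,"rz": 0.5},{"x": 0,"y": 0.003,"z": 0,"rx": 0,"ry": 0,"rz": 0.6},{"x": 0,"y": 0.003,"z": 0,"rx": 0,"ry": 0,"rz": 0.7},{"x": 0,"y": 0.003,"z": 0,"rx": 0,"ry": 0,"rz": 0.7},{"x": 0,"y": 0.003,"z": 0,"rx": 0,"ry": 0,"rz": 0.7},{"x": 0,"y": 0.003,"z": 0,"rx": 0,"ry": 0,"rz": 0.7},{"x": 0,"y": 0.003,"z": 0,"rx": 0,"ry": 0,"rz": 0.6},{"x": 0,"y": 0.003,"z": 0,"rx": 0,"ry": 0,"rz": 0.5},{"x": 0,"y": 0,"z": 0,"rx": 0,"ry": 0,"rz": 0},{"x": 0,"y": 0,"z": 0,"rx": 0,"ry": 0,"rz": 0}])

```text
t: 19.52
eef_pos: [547.3, -211.4, 94.5]
tcp_rot: [3.141, 0.001, 2.047]
ft_force: [-1.2, -0.6, 5.6]
opening: 0.09
grip_force: 30.0
```

```bash
python3 -c "
from h import *
st()"
```

```text
tool-frame pos 0.46 -0.37 z 94.53 yaw 2.0475 F tool 0.0 -1.3 Fz up 5.6 M tool 0.29 -0.05 0.056 t 19.5167
```

step_arm(plan=[{"x": 0,"y": 0.002,"z": 0,"rx": 0,"ry": 0,"rz": 0.6},{"x": 0,"y": 0.002,"z": 0,"rx": 0,"ry": 0,"rz": 0.7},{"x": 0,"y": 0.002,"z": 0,"rx": 0,"ry": 0,"rz": 0.7},{"x": 0,"y": 0.002,"z": 0,"rx": 0,"ry": 0,"rz": 0.7},{"x": 0,"y": 0.002,"z": 0,"rx": 0,"ry": 0,"rz": 0.7},{"x": 0,"y": 0.002,"z": 0,"rx": 0,"ry": 0,"rz": 0.7},{"x": 0,"y": 0.002,"z": 0,"rx": 0,"ry": 0,"rz": 0.7},{"x": 0,"y": 0.002,"z": 0,"rx": 0,"ry": 0,"rz": 0.7},{"x": 0,"y": 0.002,"z": 0,"rx": 0,"ry": 0,"rz": 0.5},{"x": 0,"y": 0,"z": 0,"rx": 0,"ry": 0,"rz": 0}])

```text
t: 20.35
eef_pos: [547.8, -211.3, 94.5]
tcp_rot: [3.14, 0.0, 1.444]
ft_force: [0.6, 0.2, 4.9]
opening: 0.09
grip_force: 30.0
```

```bash
python3 -c "
from h import *
st()"
```

```text
tool-frame pos 0.34 -0.04 z 94.48 yaw 1.4443 F tool 0.3 0.5 Fz up 4.9 M tool 0.1 -0.2 -0.066 t 20.35
```

step_arm(plan=[{"x": 0,"y": 0,"z": 0,"rx": 0,"ry": 0,"rz": 0.3},{"x": 0,"y": 0,"z": 0,"rx": 0,"ry": 0,"rz": 0.3},{"x": 0,"y": 0,"z": 0,"rx": 0,"ry": 0,"rz": 0.3},{"x": 0,"y": 0,"z": 0,"rx": 0,"ry": 0,"rz": 0.3},{"x": 0,"y": 0,"z": 0,"rx": 0,"ry": 0,"rz": 0.3},{"x": 0,"y": 0,"z": 0,"rx": 0,"ry": 0,"rz": 0.2},{"x": 0,"y": 0,"z": 0,"rx": 0,"ry": 0,"rz": 0.2},{"x": 0,"y": 0,"z": 0,"rx": 0,"ry": 0,"rz": 0.1},{"x": 0,"y": 0,"z": 0,"rx": 0,"ry": 0,"rz": 0},{"x": 0,"y": 0,"z": 0,"rx": 0,"ry": 0,"rz": 0}])

```text
t: 21.18
eef_pos: [547.8, -211.3, 94.5]
tcp_rot: [3.14, 0.0, 1.248]
ft_force: [-0.8, -0.4, 5.5]
opening: 0.095
grip_force: 30.0
```

```bash
python3 -c "
from h import *
st()"
```

```text
tool-frame pos 0.34 -0.08 z 94.49 yaw 1.2477 F tool -0.6 -0.6 Fz up 5.5 M tool 0.03 -0.17 0.032 t 21.1833
```

step_arm(plan=[{"x": 0,"y": 0,"z": 0,"rx": 0,"ry": 0,"rz": 0.1},{"x": 0,"y": 0,"z": 0,"rx": 0,"ry": 0,"rz": 0.1},{"x": 0,"y": 0,"z": 0,"rx": 0,"ry": 0,"rz": 0.1},{"x": 0,"y": 0,"z": 0,"rx": 0,"ry": 0,"rz": 0.1},{"x": 0,"y": 0,"z": 0,"rx": 0,"ry": 0,"rz": 0.1},{"x": 0,"y": 0,"z": 0,"rx": 0,"ry": 0,"rz": 0},{"x": 0,"y": 0,"z": 0,"rx": 0,"ry": 0,"rz": 0},{"x": 0,"y": 0,"z": 0,"rx": 0,"ry": 0,"rz": 0},{"x": 0,"y": 0,"z": 0,"rx": 0,"ry": 0,"rz": 0},{"x": 0,"y": 0,"z": 0,"rx": 0,"ry": 0,"rz": 0}])

```text
t: 22.02
eef_pos: [547.9, -211.3, 94.5]
tcp_rot: [3.14, 0.0, 1.198]
ft_force: [0.7, 0.6, 5.2]
opening: 0.09
grip_force: 30.0
```

```bash
python3 -c "
from h import *
st()"
```

```text
tool-frame pos 0.33 -0.06 z 94.49 yaw 1.1979 F tool 0.8 0.5 Fz up 5.2 M tool 0.01 -0.13 0.076 t 22.0167
```

step_arm(plan=[{"x": 0,"y": 0,"z": 0,"rx": 0,"ry": 0,"rz": 0.1},{"x": 0,"y": 0,"z": 0,"rx": 0,"ry": 0,"rz": 0.1},{"x": 0,"y": 0,"z": 0,"rx": 0,"ry": 0,"rz": 0.1},{"x": 0,"y": 0,"z": 0,"rx": 0,"ry": 0,"rz": 0.1},{"x": 0,"y": 0,"z": 0,"rx": 0,"ry": 0,"rz": 0},{"x": 0,"y": 0,"z": 0,"rx": 0,"ry": 0,"rz": 0},{"x": 0,"y": 0,"z": 0,"rx": 0,"ry": 0,"rz": 0},{"x": 0,"y": 0,"z": 0,"rx": 0,"ry": 0,"rz": 0},{"x": 0,"y": 0,"z": 0,"rx": 0,"ry": 0,"rz": 0},{"x": 0,"y": 0,"z": 0,"rx": 0,"ry": 0,"rz": 0}])

```text
t: 22.85
eef_pos: [547.9, -211.3, 94.5]
tcp_rot: [3.14, 0.0, 1.158]
ft_force: [0.7, 0.2, 6.0]
opening: 0.094
grip_force: 30.0
```

Run:
```python
from h import *
st()
for n in ('top','side'):
    W=cloud(cam(n)); st()
    d=W[...,:2]-[588.5,-238.4]; a=np.radians(-34.1); sx=d@[np.cos(a),np.sin(a)]; sy=d@[-np.sin(a),np.cos(a)]
    for x0 in range(-10,80,15):
        q=(abs(sy)<70)&(sx>x0)&(sx<x0+15)&(W[...,2]>60)&(W[...,2]<125); print(n,x0,q.sum(),np.median(W[q][:,2]) if q.any() else 0, (sy[q].min().round(),sy[q].max().round()) if q.any() else 0)
```

```text
tool-frame pos 0.33 -0.03 z 94.49 yaw 1.1582 F tool 0.5 0.6 Fz up 6.0 M tool -0.03 -0.16 0.312 t 22.85
tool-frame pos 0.32 -0.04 z 94.48 yaw 1.1582 F tool 0.0 -0.2 Fz up 5.1 M tool -0.05 -0.2 0.295 t 22.9
top -10 120 104.04538712197233 (np.float64(-70.0), np.float64(-31.0))
top 5 145 101.23284817166055 (np.float64(-70.0), np.float64(-28.0))
top 20 153 96.57328122166192 (np.float64(-70.0), np.float64(-22.0))
top 35 174 91.72330337429787 (np.float64(-70.0), np.float64(-14.0))
top 50 217 87.17926858369339 (np.float64(-70.0), np.float64(69.0))
top 65 393 82.20556493617325 (np.float64(-70.0), np.float64(70.0))
tool-frame pos 0.32 -0.03 z 94.51 yaw 1.1582 F tool -0.3 0.8 Fz up 6.6 M tool -0.08 -0.18 0.294 t 22.95
side -10 0 0 0
side 5 0 0 0
side 20 0 0 0
side 35 0 0 0
side 50 0 0 0
side 65 0 0 0
```

step_arm(plan=[{"x": 0,"y": 0,"z": 0,"rx": 0,"ry": 0,"rz": -0.5},{"x": 0,"y": 0,"z": 0,"rx": 0,"ry": 0,"rz": -0.7},{"x": 0,"y": 0,"z": 0,"rx": 0,"ry": 0,"rz": -0.8},{"x": 0,"y": -0.002,"z": 0,"rx": 0,"ry": 0,"rz": -0.8},{"x": 0,"y": -0.002,"z": 0,"rx": 0,"ry": 0,"rz": -0.8},{"x": 0,"y": -0.002,"z": 0,"rx": 0,"ry": 0,"rz": -0.8},{"x": 0,"y": -0.003,"z": 0,"rx": 0,"ry": 0,"rz": -0.8},{"x": 0,"y": -0.003,"z": 0,"rx": 0,"ry": 0,"rz": -0.8},{"x": 0,"y": -0.003,"z": 0,"rx": 0,"ry": 0,"rz": -0.7},{"x": 0,"y": -0.003,"z": 0,"rx": 0,"ry": 0,"rz": -0.5}])

```text
t: 23.78
eef_pos: [547.1, -211.3, 94.5]
tcp_rot: [3.141, 0.001, 1.881]
ft_force: [-0.9, -0.8, 6.3]
opening: 0.099
grip_force: 30.0
```

```bash
python3 -c "
from h import *
st()"
```

```text
tool-frame pos 0.54 -0.57 z 94.46 yaw 1.8812 F tool -0.5 -1.1 Fz up 6.3 M tool 0.41 -0.12 -0.099 t 23.7833
```

To yaw 2.53 next.

step_arm(plan=[{"x": 0,"y": -0.002,"z": 0,"rx": 0,"ry": 0,"rz": -0.7},{"x": 0,"y": -0.002,"z": 0,"rx": 0,"ry": 0,"rz": -0.8},{"x": 0,"y": -0.002,"z": 0,"rx": 0,"ry": 0,"rz": -0.8},{"x": 0,"y": -0.002,"z": 0,"rx": 0,"ry": 0,"rz": -0.8},{"x": 0,"y": -0.002,"z": 0,"rx": 0,"ry": 0,"rz": -0.8},{"x": 0,"y": -0.002,"z": 0,"rx": 0,"ry": 0,"rz": -0.8},{"x": 0,"y": -0.002,"z": 0,"rx": 0,"ry": 0,"rz": -0.8},{"x": 0,"y": -0.002,"z": 0,"rx": 0,"ry": 0,"rz": -0.7},{"x": 0,"y": 0,"z": 0,"rx": 0,"ry": 0,"rz": -0.3},{"x": 0,"y": 0,"z": 0,"rx": 0,"ry": 0,"rz": 0}])

```text
t: 24.62
eef_pos: [546.7, -211.6, 94.5]
tcp_rot: [-3.141, 0.001, 2.53]
ft_force: [-2.6, -1.6, 6.4]
opening: 0.092
grip_force: 30.0
```

```bash
python3 -c "
from h import *
st()"
```

```text
tool-frame pos 0.88 -0.66 z 94.45 yaw 2.5296 F tool 1.3 -2.8 Fz up 6.4 M tool 0.49 0.16 -0.116 t 24.6167
```

step_arm(plan=[{"x": 0,"y": 0,"z": 0,"rx": 0,"ry": 0,"rz": -0.2},{"x": 0,"y": 0,"z": 0,"rx": 0,"ry": 0,"rz": -0.2},{"x": 0,"y": 0,"z": 0,"rx": 0,"ry": 0,"rz": -0.1},{"x": 0,"y": 0,"z": 0,"rx": 0,"ry": 0,"rz": -0.1},{"x": 0,"y": 0,"z": 0,"rx": 0,"ry": 0,"rz": -0.1},{"x": 0,"y": 0,"z": 0,"rx": 0,"ry": 0,"rz": 0},{"x": 0,"y": 0,"z": 0,"rx": 0,"ry": 0,"rz": 0},{"x": 0,"y": 0,"z": 0,"rx": 0,"ry": 0,"rz": 0},{"x": 0,"y": 0,"z": 0,"rx": 0,"ry": 0,"rz": 0},{"x": 0,"y": 0,"z": 0,"rx": 0,"ry": 0,"rz": 0}])

```text
t: 25.45
eef_pos: [546.7, -211.7, 94.5]
tcp_rot: [-3.141, 0.001, 2.597]
ft_force: [-2.2, -1.1, 7.7]
opening: 0.096
grip_force: 30.0
```

```bash
python3 -c "
from h import *
st()"
```

```text
tool-frame pos 0.9 -0.63 z 94.47 yaw 2.5975 F tool 1.3 -2.1 Fz up 7.7 M tool 0.59 0.17 -0.065 t 25.45
```

step_arm(plan=[{"x": 0,"y": 0,"z": 0,"rx": 0,"ry": 0,"rz": -0.1},{"x": 0,"y": 0,"z": 0,"rx": 0,"ry": 0,"rz": -0.1},{"x": 0,"y": 0,"z": 0,"rx": 0,"ry": 0,"rz": -0.1},{"x": 0,"y": 0,"z": 0,"rx": 0,"ry": 0,"rz": -0.1},{"x": 0,"y": 0,"z": 0,"rx": 0,"ry": 0,"rz": 0},{"x": 0,"y": 0,"z": 0,"rx": 0,"ry": 0,"rz": 0},{"x": 0,"y": 0,"z": 0,"rx": 0,"ry": 0,"rz": 0},{"x": 0,"y": 0,"z": 0,"rx": 0,"ry": 0,"rz": 0},{"x": 0,"y": 0,"z": 0,"rx": 0,"ry": 0,"rz": 0},{"x": 0,"y": 0,"z": 0,"rx": 0,"ry": 0,"rz": 0}])

```text
t: 26.28
eef_pos: [546.7, -211.7, 94.5]
tcp_rot: [-3.141, 0.001, 2.637]
ft_force: [-2.0, -2.3, 7.0]
opening: 0.097
grip_force: 30.0
```

```bash
python3 -c "
from h import *
st()"
```

```text
tool-frame pos 0.92 -0.65 z 94.49 yaw 2.6374 F tool 0.7 -3.0 Fz up 7.0 M tool 0.61 0.2 0.014 t 26.2833
```

step_arm(plan=[{"x": 0,"y": 0,"z": 0,"rx": 0,"ry": 0,"rz": -0.1},{"x": 0,"y": 0,"z": 0,"rx": 0,"ry": 0,"rz": -0.1},{"x": 0,"y": 0,"z": 0,"rx": 0,"ry": 0,"rz": -0.1},{"x": 0,"y": 0,"z": 0,"rx": 0,"ry": 0,"rz": 0},{"x": 0,"y": 0,"z": 0,"rx": 0,"ry": 0,"rz": 0},{"x": 0,"y": 0,"z": 0,"rx": 0,"ry": 0,"rz": 0},{"x": 0,"y": 0,"z": 0,"rx": 0,"ry": 0,"rz": 0},{"x": 0,"y": 0,"z": 0,"rx": 0,"ry": 0,"rz": 0},{"x": 0,"y": 0,"z": 0,"rx": 0,"ry": 0,"rz": 0},{"x": 0,"y": 0,"z": 0,"rx": 0,"ry": 0,"rz": 0}])

```text
t: 27.12
eef_pos: [546.7, -211.7, 94.5]
tcp_rot: [-3.141, 0.001, 2.667]
ft_force: [-2.4, -2.2, 6.8]
opening: 0.096
grip_force: 30.0
```

```bash
python3 -c "
from h import *
st()"
```

```text
tool-frame pos 0.93 -0.62 z 94.47 yaw 2.6674 F tool 1.1 -3.1 Fz up 6.8 M tool 0.64 0.18 -0.068 t 27.1167
```

step_arm(plan=[{"x": 0,"y": 0,"z": 0,"rx": 0,"ry": 0,"rz": -0.1},{"x": 0,"y": 0,"z": 0,"rx": 0,"ry": 0,"rz": -0.1},{"x": 0,"y": 0,"z": 0,"rx": 0,"ry": 0,"rz": -0.1},{"x": 0,"y": 0,"z": 0,"rx": 0,"ry": 0,"rz": 0},{"x": 0,"y": 0,"z": 0,"rx": 0,"ry": 0,"rz": 0},{"x": 0,"y": 0,"z": 0,"rx": 0,"ry": 0,"rz": 0},{"x": 0,"y": 0,"z": 0,"rx": 0,"ry": 0,"rz": 0},{"x": 0,"y": 0,"z": 0,"rx": 0,"ry": 0,"rz": 0},{"x": 0,"y": 0,"z": 0,"rx": 0,"ry": 0,"rz": 0},{"x": 0,"y": 0,"z": 0,"rx": 0,"ry": 0,"rz": 0}])

```text
t: 27.95
eef_pos: [546.6, -211.8, 94.5]
tcp_rot: [-3.141, 0.001, 2.697]
ft_force: [-2.6, -2.4, 6.8]
opening: 0.094
grip_force: 30.0
```

```bash
python3 -c "
from h import *
st()"
```

```text
tool-frame pos 0.97 -0.64 z 94.46 yaw 2.6973 F tool 1.3 -3.3 Fz up 6.8 M tool 0.69 0.22 -0.149 t 27.95
```

step_arm(plan=[{"x": 0.01,"y": -0.01,"z": 0,"rx": 0,"ry": 0,"rz": 0.5},{"x": 0,"y": 0,"z": 0,"rx": 0,"ry": 0,"rz": 0.5},{"x": 0,"y": 0,"z": -0.02,"rx": 0,"ry": 0,"rz": 0.55},{"x": 0,"y": 0,"z": -0.02,"rx": 0,"ry": 0,"rz": 0},{"x": 0,"y": 0,"z": -0.02,"rx": 0,"ry": 0,"rz": 0},{"x": 0,"y": 0,"z": -0.02,"rx": 0,"ry": 0,"rz": 0},{"x": 0,"y": 0,"z": -0.02,"rx": 0,"ry": 0,"rz": 0},{"x": 0,"y": 0,"z": 0,"rx": 0,"ry": 0,"rz": 0},{"x": 0,"y": 0,"z": 0,"rx": 0,"ry": 0,"rz": 0},{"x": 0,"y": 0,"z": 0,"rx": 0,"ry": 0,"rz": 0}])

```text
t: 28.78
eef_pos: [546.3, -211.3, 96.3]
tcp_rot: [3.142, -0.0, 2.543]
ft_force: [-0.5, -0.2, -0.8]
opening: 0.091
grip_force: 30.0
```

```bash
python3 -c "
from h import *
st()"
```

```text
tool-frame pos 1.41 -0.65 z 96.32 yaw 2.5429 F tool 0.3 -0.4 Fz up -0.8 M tool 0.07 0.0 0.002 t 28.7833
```

step_arm(plan=[{"x": 0,"y": 0,"z": -0.03,"rx": 0,"ry": 0,"rz": 0},{"x": 0,"y": 0,"z": -0.04,"rx": 0,"ry": 0,"rz": 0},{"x": 0,"y": 0,"z": -0.05,"rx": 0,"ry": 0,"rz": 0},{"x": 0,"y": 0,"z": -0.05,"rx": 0,"ry": 0,"rz": 0},{"x": 0,"y": 0,"z": -0.05,"rx": 0,"ry": 0,"rz": 0},{"x": 0,"y": 0,"z": -0.05,"rx": 0,"ry": 0,"rz": 0},{"x": 0,"y": 0,"z": -0.05,"rx": 0,"ry": 0,"rz": 0},{"x": 0,"y": 0,"z": -0.05,"rx": 0,"ry": 0,"rz": 0},{"x": 0,"y": 0,"z": -0.05,"rx": 0,"ry": 0,"rz": 0},{"x": 0,"y": 0,"z": -0.05,"rx": 0,"ry": 0,"rz": 0}])

```text
t: 29.62
eef_pos: [546.3, -211.4, 108.2]
tcp_rot: [3.142, -0.0, 2.543]
ft_force: [-0.3, 0.1, -0.4]
opening: 0.096
grip_force: 30.0
```

```bash
python3 -c "
from h import *
st()"
```

```text
tool-frame pos 1.4 -0.66 z 108.23 yaw 2.5426 F tool 0.3 -0.1 Fz up -0.4 M tool 0.02 0.0 -0.0 t 29.6167
```

step_arm(plan=[{"x": 0,"y": 0,"z": -0.1,"rx": 0,"ry": 0,"rz": 0},{"x": 0,"y": 0,"z": -0.2,"rx": 0,"ry": 0,"rz": 0},{"x": 0,"y": 0,"z": -0.3,"rx": 0,"ry": 0,"rz": 0},{"x": 0,"y": 0,"z": -0.3,"rx": 0,"ry": 0,"rz": 0},{"x": 0,"y": 0,"z": -0.4,"rx": 0,"ry": 0,"rz": 0},{"x": 0,"y": 0,"z": -0.4,"rx": 0,"ry": 0,"rz": 0},{"x": 0,"y": 0,"z": -0.3,"rx": 0,"ry": 0,"rz": 0},{"x": 0,"y": -0.2,"z": -0.2,"rx": 0,"ry": 0,"rz": 0},{"x": 0,"y": -0.5,"z": 0,"rx": 0,"ry": 0,"rz": 0},{"x": 0,"y": -0.5,"z": 0,"rx": 0,"ry": 0,"rz": 0}])

```text
t: 30.45
eef_pos: [528.7, -236.8, 163.3]
tcp_rot: [-3.142, 0.0, 2.543]
ft_force: [-0.4, -0.3, 1.0]
opening: 0.091
grip_force: 30.0
```

```bash
python3 -c "
from h import *
go(482,-327.2,120,1.1688,15)"
```

```text
pose [ 528.75 -236.83  163.26] [-3.1416e+00  3.0000e-04  2.5434e+00] F [-0.4 -0.3  1. ] t 30.45
total units [-2.942 -2.812  1.731] rz 13.746 per row [-0.196 -0.187  0.115] 0.916
```

step_arm(plan=[{"x": -0.2,"y": -0.19,"z": 0,"rx": 0,"ry": 0,"rz": 0.92},{"x": -0.2,"y": -0.19,"z": 0,"rx": 0,"ry": 0,"rz": 0.92},{"x": -0.2,"y": -0.19,"z": 0,"rx": 0,"ry": 0,"rz": 0.92},{"x": -0.2,"y": -0.19,"z": 0,"rx": 0,"ry": 0,"rz": 0.92},{"x": -0.2,"y": -0.19,"z": 0,"rx": 0,"ry": 0,"rz": 0.92},{"x": -0.2,"y": -0.19,"z": 0,"rx": 0,"ry": 0,"rz": 0.92},{"x": -0.2,"y": -0.19,"z": 0,"rx": 0,"ry": 0,"rz": 0.92},{"x": -0.2,"y": -0.19,"z": 0,"rx": 0,"ry": 0,"rz": 0.92},{"x": -0.2,"y": -0.19,"z": 0,"rx": 0,"ry": 0,"rz": 0.92},{"x": -0.2,"y": -0.19,"z": 0,"rx": 0,"ry": 0,"rz": 0.92}])

```text
t: 31.28
eef_pos: [514.8, -302.6, 162.4]
tcp_rot: [-3.141, -0.001, 1.617]
ft_force: [-0.6, -0.4, -0.6]
opening: 0.094
grip_force: 30.0
```

```bash
python3 -c "
from h import *
go(482,-327.2,120,1.1688,8)"
```

```text
pose [ 514.77 -302.63  162.38] [-3.1406e+00 -8.0000e-04  1.6172e+00] F [-0.6 -0.4 -0.6] t 31.2833
total units [-1.199 -1.116  1.695] rz 4.484 per row [-0.15  -0.14   0.212] 0.56
```

step_arm(plan=[{"x": -0.15,"y": -0.14,"z": 0.1,"rx": 0,"ry": 0,"rz": 0.56},{"x": -0.15,"y": -0.14,"z": 0.1,"rx": 0,"ry": 0,"rz": 0.56},{"x": -0.15,"y": -0.14,"z": 0.2,"rx": 0,"ry": 0,"rz": 0.56},{"x": -0.15,"y": -0.14,"z": 0.2,"rx": 0,"ry": 0,"rz": 0.56},{"x": -0.15,"y": -0.14,"z": 0.3,"rx": 0,"ry": 0,"rz": 0.56},{"x": -0.15,"y": -0.14,"z": 0.3,"rx": 0,"ry": 0,"rz": 0.56},{"x": -0.15,"y": -0.14,"z": 0.3,"rx": 0,"ry": 0,"rz": 0.56},{"x": -0.15,"y": -0.14,"z": 0.3,"rx": 0,"ry": 0,"rz": 0.56},{"x": 0,"y": 0,"z": 0.3,"rx": 0,"ry": 0,"rz": 0},{"x": 0,"y": 0,"z": 0,"rx": 0,"ry": 0,"rz": 0}])

```text
t: 32.12
eef_pos: [482.9, -327.1, 108.9]
tcp_rot: [-3.139, -0.001, 1.175]
ft_force: [0.3, -0.6, -0.3]
opening: 0.094
grip_force: 30.0
```

```bash
python3 -c "
from h import *
go(482,-327.2,68,1.1688,1)"
```

```text
pose [ 482.93 -327.13  108.88] [-3.1389e+00 -9.0000e-04  1.1751e+00] F [ 0.3 -0.6 -0.3] t 32.1167
total units [-0.017 -0.033  1.635] rz 0.063 per row [-0.017 -0.033  1.635] 0.063
```

step_arm(plan=[{"x": -0.017,"y": -0.033,"z": 0.2,"rx": 0,"ry": 0,"rz": 0.05},{"x": 0,"y": 0,"z": 0.3,"rx": 0,"ry": 0,"rz": 0},{"x": 0,"y": 0,"z": 0.3,"rx": 0,"ry": 0,"rz": 0},{"x": 0,"y": 0,"z": 0.3,"rx": 0,"ry": 0,"rz": 0},{"x": 0,"y": 0,"z": 0.3,"rx": 0,"ry": 0,"rz": 0},{"x": 0,"y": 0,"z": 0.2,"rx": 0,"ry": 0,"rz": 0},{"x": 0,"y": 0,"z": 0.05,"rx": 0,"ry": 0,"rz": 0},{"x": 0,"y": 0,"z": 0,"rx": 0,"ry": 0,"rz": 0},{"x": 0,"y": 0,"z": 0,"rx": 0,"ry": 0,"rz": 0},{"x": 0,"y": 0,"z": 0,"rx": 0,"ry": 0,"rz": 0}])

```text
t: 32.95
eef_pos: [483.5, -327.0, 69.7]
tcp_rot: [3.141, 0.0, 1.17]
ft_force: [-0.9, -0.8, -0.9]
opening: 0.091
grip_force: 30.0
```

```bash
python3 -c "
from h import *
go(482,-327.2,57.5,1.1688,1)"
```

```text
pose [ 483.49 -326.99   69.66] [3.1410e+00 1.0000e-04 1.1697e+00] F [-0.9 -0.8 -0.9] t 32.95
total units [-0.031 -0.052  0.487] rz 0.009 per row [-0.031 -0.052  0.487] 0.009
```

step_arm(plan=[{"x": -0.03,"y": -0.052,"z": 0,"rx": 0,"ry": 0,"rz": 0},{"x": 0,"y": 0,"z": 0.06,"rx": 0,"ry": 0,"rz": 0},{"x": 0,"y": 0,"z": 0.06,"rx": 0,"ry": 0,"rz": 0},{"x": 0,"y": 0,"z": 0.06,"rx": 0,"ry": 0,"rz": 0},{"x": 0,"y": 0,"z": 0.06,"rx": 0,"ry": 0,"rz": 0},{"x": 0,"y": 0,"z": 0.06,"rx": 0,"ry": 0,"rz": 0},{"x": 0,"y": 0,"z": 0,"rx": 0,"ry": 0,"rz": 0},{"x": 0,"y": 0,"z": 0,"rx": 0,"ry": 0,"rz": 0},{"x": 0,"y": 0,"z": 0,"rx": 0,"ry": 0,"rz": 0},{"x": 0,"y": 0,"z": 0,"rx": 0,"ry": 0,"rz": 0}])

```text
t: 33.78
eef_pos: [481.9, -327.1, 61.9]
tcp_rot: [3.142, -0.0, 1.17]
ft_force: [-0.3, -0.1, 0.3]
opening: 0.094
grip_force: 30.0
```

```bash
python3 -c "
from h import *
go(482,-327.2,52,1.1688,1)"
```

```text
pose [ 481.88 -327.05   61.9 ] [ 3.1415e+00 -1.0000e-04  1.1697e+00] F [-0.3 -0.1  0.3] t 33.7833
total units [-0.004  0.007  0.396] rz 0.009 per row [-0.004  0.007  0.396] 0.009
```

Down in steps to about 52, watching the force.

step_arm(plan=[{"x": 0,"y": 0,"z": 0.03,"rx": 0,"ry": 0,"rz": 0},{"x": 0,"y": 0,"z": 0.03,"rx": 0,"ry": 0,"rz": 0},{"x": 0,"y": 0,"z": 0.03,"rx": 0,"ry": 0,"rz": 0},{"x": 0,"y": 0,"z": 0.03,"rx": 0,"ry": 0,"rz": 0},{"x": 0,"y": 0,"z": 0.03,"rx": 0,"ry": 0,"rz": 0},{"x": 0,"y": 0,"z": 0.02,"rx": 0,"ry": 0,"rz": 0},{"x": 0,"y": 0,"z": 0,"rx": 0,"ry": 0,"rz": 0},{"x": 0,"y": 0,"z": 0,"rx": 0,"ry": 0,"rz": 0},{"x": 0,"y": 0,"z": 0,"rx": 0,"ry": 0,"rz": 0},{"x": 0,"y": 0,"z": 0,"rx": 0,"ry": 0,"rz": 0}])

```text
t: 34.62
eef_pos: [481.8, -327.1, 57.6]
tcp_rot: [3.142, -0.0, 1.17]
ft_force: [0.0, 0.1, -0.5]
opening: 0.092
grip_force: 30.0
```

step_arm(plan=[{"x": 0,"y": 0,"z": 0.05,"rx": 0,"ry": 0,"rz": 0},{"x": 0,"y": 0,"z": 0.05,"rx": 0,"ry": 0,"rz": 0},{"x": 0,"y": 0,"z": 0.05,"rx": 0,"ry": 0,"rz": 0},{"x": 0,"y": 0,"z": 0.05,"rx": 0,"ry": 0,"rz": 0},{"x": 0,"y": 0,"z": 0.05,"rx": 0,"ry": 0,"rz": 0},{"x": 0,"y": 0,"z": 0.05,"rx": 0,"ry": 0,"rz": 0},{"x": 0,"y": 0,"z": 0.05,"rx": 0,"ry": 0,"rz": 0},{"x": 0,"y": 0,"z": 0.05,"rx": 0,"ry": 0,"rz": 0},{"x": 0,"y": 0,"z": 0,"rx": 0,"ry": 0,"rz": 0},{"x": 0,"y": 0,"z": 0,"rx": 0,"ry": 0,"rz": 0}])

```text
t: 35.45
eef_pos: [481.8, -327.0, 47.5]
tcp_rot: [-3.141, -0.0, 1.17]
ft_force: [1.4, -0.5, -0.5]
opening: 0.092
grip_force: 30.0
```

step_arm(plan=[{"x": 0,"y": 0,"z": 0.02,"rx": 0,"ry": 0,"rz": 0},{"x": 0,"y": 0,"z": 0.02,"rx": 0,"ry": 0,"rz": 0},{"x": 0,"y": 0,"z": 0.02,"rx": 0,"ry": 0,"rz": 0},{"x": 0,"y": 0,"z": 0.02,"rx": 0,"ry": 0,"rz": 0},{"x": 0,"y": 0,"z": 0.01,"rx": 0,"ry": 0,"rz": 0},{"x": 0,"y": 0,"z": 0,"rx": 0,"ry": 0,"rz": 0},{"x": 0,"y": 0,"z": 0,"rx": 0,"ry": 0,"rz": 0},{"x": 0,"y": 0,"z": 0,"rx": 0,"ry": 0,"rz": 0},{"x": 0,"y": 0,"z": 0,"rx": 0,"ry": 0,"rz": 0},{"x": 0,"y": 0,"z": 0,"rx": 0,"ry": 0,"rz": 0}])

```text
t: 36.28
eef_pos: [481.9, -327.1, 45.5]
tcp_rot: [3.141, -0.0, 1.17]
ft_force: [-1.1, 1.0, 4.9]
opening: 0.092
grip_force: 30.0
```

step_arm(plan=[{"x": 0,"y": 0,"z": 0,"rx": 0,"ry": 0,"rz": 0},{"x": 0,"y": 0,"z": 0,"rx": 0,"ry": 0,"rz": 0},{"x": 0,"y": 0,"z": 0,"rx": 0,"ry": 0,"rz": 0},{"x": 0,"y": 0,"z": 0,"rx": 0,"ry": 0,"rz": 0},{"x": 0,"y": 0,"z": 0,"rx": 0,"ry": 0,"rz": 0},{"x": 0,"y": 0,"z": 0,"rx": 0,"ry": 0,"rz": 0},{"x": 0,"y": 0,"z": 0,"rx": 0,"ry": 0,"rz": 0},{"x": 0,"y": 0,"z": 0,"rx": 0,"ry": 0,"rz": 0},{"x": 0,"y": 0,"z": 0,"rx": 0,"ry": 0,"rz": 0},{"x": 0,"y": 0,"z": 0,"rx": 0,"ry": 0,"rz": 0}], jaw=0)

```text
t: 37.12
eef_pos: [481.8, -327.1, 45.3]
tcp_rot: [3.142, -0.0, 1.17]
ft_force: [-0.6, -0.6, -0.2]
opening: 0.495
grip_force: 0.0
```

step_arm(plan=[{"x": 0,"y": 0,"z": -0.2,"rx": 0,"ry": 0,"rz": 0},{"x": 0,"y": 0,"z": -0.3,"rx": 0,"ry": 0,"rz": 0},{"x": 0,"y": 0,"z": -0.5,"rx": 0,"ry": 0,"rz": 0},{"x": 0,"y": 0,"z": -0.8,"rx": 0,"ry": 0,"rz": 0},{"x": 0,"y": 0,"z": -1,"rx": 0,"ry": 0,"rz": 0},{"x": 0,"y": 0,"z": -1,"rx": 0,"ry": 0,"rz": 0},{"x": 0,"y": 0,"z": -1,"rx": 0,"ry": 0,"rz": 0},{"x": 0,"y": 0,"z": -1,"rx": 0,"ry": 0,"rz": 0},{"x": 0,"y": 0,"z": -1,"rx": 0,"ry": 0,"rz": 0},{"x": 0,"y": 0,"z": -1,"rx": 0,"ry": 0,"rz": 0}])

```text
t: 37.95
eef_pos: [481.6, -326.9, 242.6]
tcp_rot: [3.141, 0.0, 1.17]
ft_force: [0.0, -0.1, -0.3]
opening: 0.499
grip_force: 0.0
```

step_arm(plan=[{"x": -0.5,"y": -1,"z": -0.8,"rx": 0,"ry": 0,"rz": 0},{"x": -0.5,"y": -1,"z": -0.8,"rx": 0,"ry": 0,"rz": 0},{"x": -0.5,"y": -1,"z": -0.8,"rx": 0,"ry": 0,"rz": 0},{"x": -0.8,"y": -0.5,"z": -0.5,"rx": 0,"ry": 0,"rz": 0},{"x": -1,"y": 0,"z": 0,"rx": 0,"ry": 0,"rz": 0},{"x": -1,"y": 0,"z": 0,"rx": 0,"ry": 0,"rz": 0},{"x": -1,"y": 0,"z": 0,"rx": 0,"ry": 0,"rz": 0},{"x": -0.5,"y": 0,"z": 0,"rx": 0,"ry": 0,"rz": 0},{"x": 0,"y": 0,"z": 0,"rx": 0,"ry": 0,"rz": 0},{"x": 0,"y": 0,"z": 0,"rx": 0,"ry": 0,"rz": 0}])

```text
t: 38.78
eef_pos: [344.5, -426.1, 312.9]
tcp_rot: [-3.141, -0.001, 1.169]
ft_force: [0.2, 1.0, 0.0]
opening: 0.502
grip_force: 0.0
```

Run:
```python
from h import *
i=[]
for n,(x0,y0,w) in {'side':(225,130,190),'top':(225,115,190)}.items():
    i.append(cv2.resize(cam(n)['image'][y0:y0+w,x0:x0+w],(399,399),interpolation=cv2.INTER_CUBIC))
save('c5.png',np.hstack(i)); st()
```

```text
tool-frame pos -275.92 -103.32 z 312.98 yaw 1.1702 F tool 0.1 -0.2 Fz up 0.5 M tool 0.02 -0.11 0.025 t 38.8833
```

View pics/c5.png

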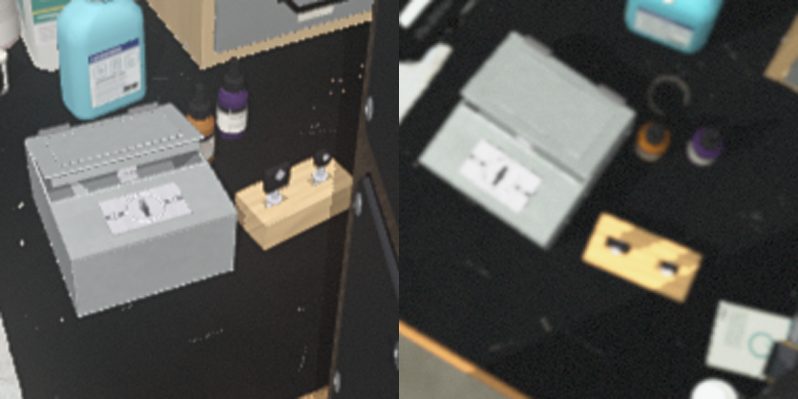

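The picture shows the lid ajar (left crop, about (120,150)), the rectangular key standing in its slot (275,185), and the other key and both bottles in place. The keyhole slot is in line with the plate.

```bash
python3 -c "
from cell import *
print(job_done())"
```

```text
the job is handed in; nothing more can be done
None
```

I opened the safe and its lid stands ajar; I turned the key back, drew it out and stood it in its own slot, left the other key and both bottles untouched, and handed the job in at about 39 s, with no verdict shown.

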